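Clamp the praline mould, draw it from its stand and hold it on its side

ROBOT

A 6-joint arm with a two-finger parallel gripper is mounted at the origin on the work surface. World frame = base frame: x ahead of the robot, y to its left, z up, the work surface at z = 0. Lengths are in m, angles in rad, forces in N, time in s.
With the tool pointing down it reaches from about 0.35 to 0.775 m from the base axis. Payload 7.3 kg.
Tool frame: the origin (TCP) lies at the very end of the fingers, on their centre line; the grasp point (between the pads) lies grip_point_offset behind it (grip_point_offset is the distance from the TCP to the grasp point, in m); z points along the fingers, y is the direction in which the jaws open and shut (so a half turn about z gives the same grasp; the last joint's range is limited). The gripper opens to 92 mm and grips with 3 to 60 N. Pads are 19 mm wide; open, the fingers measure 130 mm over their backs; the gripper's body (75 mm by 190 mm) begins 47 mm behind the grasp point.
Start: joints at [-1.311, 0.342, 1.524, -0, 1.275, -0.146], TCP at [0.207, -0.482, 0.227] pointing down, gripper open.
Joint ranges: [-2.53, 2.53], [-0.77, 2.02], [0.04, 2.7], [-1, 4.14], [0.28, 2.66], [-3.11, 3.11]. Speed limits (rad/s): [2.57, 2.57, 3.14, 3.14, 3.14, 3.14].

INTERFACE

Orientations are given as [roll, pitch, yaw] about the fixed x, y, z axes, in that order (R = Rz(yaw) Ry(pitch) Rx(roll)).
In Python, from cell import * gives the robot as it stands.
- The arm moves only by the shell command python3 -m inch 'ROWS' [OPENING] [FORCE]. ROWS is JSON, a list that holds one entry, the list of rows, each a list of 4 numbers: the shift along the tool's x, y, z in mm, then the turn about the tool's z in rad. In form: [[[x, y, z, roll], ...]]. A call has 1 to 10 rows; each row shifts and turns the commanded pose from where the row before left it, along the tool's axes as they then stand; what a row does not reach is not made up. A row lasts 1/8 s, in which the tool goes at most 62.5 mm and 10.7 degrees, less where a joint would pass 70% of its speed; a pose out of reach is approached as far as the arm can. A call with a gripper value outside its range is refused whole. OPENING is the closure, from -1 (fully open) to 1 (shut), set as the call begins (- or left out, the last holds). The fingers move at their own pace and stop on an object; FORCE is the grip in N (left out, the last holds). Time passes only in rows, so rows that do not move let the fingers close. It gives the time, the measured TCP pose, the force and the opening at its end, in the units of the state.
- observe(): the state, without advancing time (a new reading comes with each control period).
- read_camera(name): name is "scene" or "top"; returns a dict with "img" (400x640x3 uint8, blue, green, red), "fx", "fy", "cx", "cy" (pixels), "eye" and "rotation" of the camera in the world. Camera axes: x right, y down, z forward; pixel columns grow to the right and rows downward; lengths in m; the calibration is good to about 2 mm. A picture is of the moment at which its call begins. There is no depth.
- hand_in(): hands the job in, once; it reports no verdict.
Trained networks look in the newest picture that a camera, given by its name, has taken for a name from the list of things; names that differ only in an ending like _2 or _b are one class to them, and where a whole thing is asked for, a point or a joint stands for the part that bears it (a point fixed in the world has none). Each returns a list of dicts, best first, with "conf" (0 to 1); they miss things now and then, are a little off and sometimes report something else, mostly with a low value. They report only what shows in the picture. A call takes as long as a camera call. They do not tell look-alikes from the thing itself.
- boxes_of(camera, label): "at" ([row, column] in pixels, amid what is visible of it).
- place_of(camera, label): "at" ([row, column] in pixels: a listed point, or the origin of a listed thing).
The state is a dict: "time": time; "qpos": joint angles; "qvel": joint speeds; "joint_efforts": joint torques, N m; "tool_pos": TCP position; "tool_rot": TCP orientation; "contact_force": force on the tool from outside, world axes, zero at the start; "torque": the same for the moment, N m; "opening": finger opening in m.
Only numpy, scipy, OpenCV 4.12 (cv2) and the standard library are available. Lean on these libraries where they do the work, as an engineer would, in place of code of your own. Each camera call takes 0.05 s, during which the arm holds its last target. There are 200 camera calls.

TASK

The ice-blue ball mould with the dark chocolate-brown balls stands upright in its steel stand with its red clamp bar swung open: swing the bar all the way down until it rests between the lugs of its catch on the mould's top edge. Then draw this mould up out of its stand, turn it onto its side so that it lies about level (either face up), and finish holding it still in the gripper like that, at least 20 cm above the worktop, touching nothing else. Do not shift the other mould or the other things on the table.

Things in the scene. Friction and masses are not known exactly. Their poses are not given: they have to be found in the camera images.
- mould: the mould to handle: ice-blue slab 24 mm thick (its x), 130 wide (y), 120 tall (z, up when standing), about 0.3 kg; origin at the centre of its underside, 6 mm above the worktop in the stand. Three brown balls at y = -42, 0, 42 bulge 10.5 mm from both faces, 38 to 78 mm up; above them the faces are flat and free to grip
- mould_center (a point): the centre of the mould slab, 60 mm above its underside
- mould_top (a point): the middle of the mould's top edge, 120 mm above its underside. Steel lugs 10 to 12 mm tall stand on this edge in pairs: at mould y = 55 mm (clamp hinge) and y = -48 mm (the catch: a 14 mm gap, open above, that takes the bar)
- clamp (a joint): angle of the red clamp bar: 0 = lying level along the mould's top edge in its catch (end stop), grows as it opens, 1.57 = straight up. The bar is 10 mm wide, 6 mm thick, reaches 115 mm from its hinge, turns in the mould's y-z plane and stays where it is left (light friction, under 1 N at the tip, no spring)
- clamp_hinge (a point): the clamp bar's hinge axis (along the mould's x), at mould y = +55 mm and 6 mm above the top edge, at half the bar's thickness; shut, the bar runs from here towards the mould's -y, and its upper face is 9 mm above the top edge
- clamp_tip (a point): free end of the red clamp bar, 115 mm from the hinge
- stand_a: the stand that holds the mould, fixed: steel foot plate 60 (x) by 160 (y) mm, 6 mm thick, with a slot 28 by 134 mm (2 mm of play all round the mould) between walls 4 mm thick that rise to 36 mm above the worktop; origin at the centre of the underside
- stand_b: a like stand, fixed, holding the other mould
- other_mould: the other mould, of the same size, with cream balls and a blue bar already shut: leave alone. Origin at the centre of its underside
- bowl: metal bowl, 120 mm across, 60 mm high, loose: leave alone; origin at its underside
- bottle: cream bottle with a red cap, 60 mm across, 170 mm high, loose: leave alone; origin at its underside
- jar: amber jar with a steel lid, 80 mm across, 100 mm high, loose: leave alone; origin at its underside
- tin: tin with a blue label, 90 mm across, 110 mm high, loose: leave alone; origin at its underside
- spatula: spatula lying on the table, loose: leave alone; its length along x
- cup: white cup, 76 mm across, 80 mm high, loose: leave alone; origin at its underside
There are look-alikes about, which are no part of the job. Leave any purple look-alike of the mould alone. What is shaped like the stand_b but purple is not meant.

How it is judged:
On the way, in this order (a step that is already met when the one before it is completed fails the run):
1. the clamp bar is swung shut into its catch while the mould still stands in its stand (value of joint clamp below 0.08 rad and distance between mould and stand_a below 0.02 m), for 0.2 s.
2. the mould, clamped, is drawn up clear of its stand (height (world z) of mould above 0.045 m and value of joint clamp below 0.08 rad and contact force between mould and stand_a below 0.2 N), for 0.05 s.
At the end, for the whole second after the job is handed in: the mould is held still in the fingers, lying on its side with its height and its width both within 27 degrees of level, its centre over 18 cm and its underside over 13 cm above the worktop, its clamp bar shut within 0.08 rad, and no stand or other thing carries it (value of joint clamp below 0.08 rad and angle between mould's own z axis and vertical between 1.1 and 2.04 rad and angle between the y axis of mould and the z axis of stand_a, either way round above 1.1 rad and height (world z) of mould_center above 0.18 m and height (world z) of mould above 0.13 m and contact force between mould and the fingers above 2 N and contact force between mould and stand_a below 0.2 N and contact force between mould and stand_b below 0.2 N and contact force between mould and other_mould below 0.2 N and contact force between mould and bowl below 0.2 N and contact force between mould and bottle below 0.2 N and contact force between mould and jar below 0.2 N and contact force between mould and tin below 0.2 N and contact force between mould and spatula below 0.2 N and contact force between mould and cup below 0.2 N and linear speed of mould below 0.03 m/s and angular speed of mould below 0.15 rad/s); the arm keeps its last pose, push and grip.
It fails at once if the other mould or another loose thing on the table is shifted by more than 3 cm (distance of any of other_mould, bowl, bottle, jar, tin, spatula, cup from where it was at the start of the episode above 0.03 m).
It also fails if it takes over 48 s, if anything falls off the work surface, if the arm or the gripper's body presses on something with over 40 N, if the wrist force passes 120 N, or if a joint passes its speed limit or range.

## Working session

There is one attempt and no reset: what is moved stays moved. The work goes in short steps, Python scripts to look and compute and a shell command to move; the robot and the scene stay as the last step left them, time stands still between calls to the robot, and variables do not carry over. Pictures are saved under pics/ and viewed, about 8 in all and at most 12, crops included, and the job is handed in when it is done.

```bash
ls; mkdir -p pics
python3 - <<'E'
from cell import *
import cv2
s=observe();print(s)
for c in("scene","top"):
    r=read_camera(c);cv2.imwrite(f"pics/{c}0.png",r["img"]);print(c,r["fx"],r["fy"],r["cx"],r["cy"],r["eye"],r["rotation"])
    for l in("mould","mould_top","clamp_hinge","clamp_tip","stand_a","mould_center"):
        print(l,[(([round(float(v)) for v in d["at"]]),round(float(d["conf"]),2)) for d in place_of(c,l)])
E
```

```text
pics
{'time': 0.0, 'qpos': array([-1.31095288e+00,  3.42700613e-01,  1.52498181e+00, -3.31565828e-05,
        1.27537354e+00, -1.46008415e-01]), 'qvel': array([ 7.24976897e-04,  2.28724792e-05, -9.06140711e-04,  4.75755714e-04,
       -1.22520679e-03, -3.94596200e-04]), 'joint_efforts': array([ 1.36759852e-03, -4.31240237e+01, -2.44217795e+01,  7.19327736e-02,
        5.60179283e-02, -1.36784188e-04]), 'tool_pos': array([ 0.20717794, -0.48197356,  0.22606871]), 'tool_rot': array([-3.14014030e+00, -1.81529289e-04,  4.05861404e-01]), 'contact_force': array([0.5194836 , 0.05149584, 0.05459659]), 'torque': array([ 0.04492506,  0.05622254, -0.01516455]), 'opening': 0.09215609606794214}
scene 396.7610579056714 396.7610579056714 316.9906892250383 199.7498953099729 [1.41220986 0.40951683 0.81873033] [-2.23458419  0.00571957  2.02741099]
mould [([177, 312], 0.89), ([203, 285], 0.76), ([295, 414], 0.33)]
mould_top [([149, 314], 0.73), ([180, 284], 0.67)]
clamp_hinge [([171, 298], 0.88), ([147, 328], 0.81)]
clamp_tip [([140, 294], 0.53), ([148, 294], 0.4)]
stand_a [([217, 418], 0.82), ([206, 284], 0.78), ([296, 332], 0.68), ([235, 362], 0.57)]
mould_center [([189, 281], 0.85), ([161, 311], 0.68)]
top 410.522879902683 410.522879902683 318.8809331920444 191.32657316621223 [0.43009364 0.01105513 1.51269455] [-3.01788249 -0.0078315  -1.57621639]
mould [([208, 356], 0.93), ([259, 354], 0.92), ([161, 225], 0.29)]
mould_top [([209, 360], 0.88), ([260, 351], 0.59)]
clamp_hinge [([265, 338], 0.75), ([208, 362], 0.69), ([176, 423], 0.63), ([211, 342], 0.62)]
clamp_tip [([259, 374], 0.68), ([210, 352], 0.55)]
stand_a [([212, 354], 0.79), ([140, 277], 0.78), ([204, 281], 0.74), ([246, 246], 0.63)]
mould_center [([260, 355], 0.82)]
```

Run:
```python
import cv2,numpy as np
a=cv2.imread("pics/scene0.png");b=cv2.imread("pics/top0.png")
cv2.imwrite("pics/c1.png",cv2.resize(a[90:330,200:500],None,fx=2.5,fy=2.5,interpolation=cv2.INTER_CUBIC))
cv2.imwrite("pics/c2.png",cv2.resize(b[110:310,190:450],None,fx=3,fy=3,interpolation=cv2.INTER_CUBIC))
```

```text
(no output)
```

View pics/c1.png

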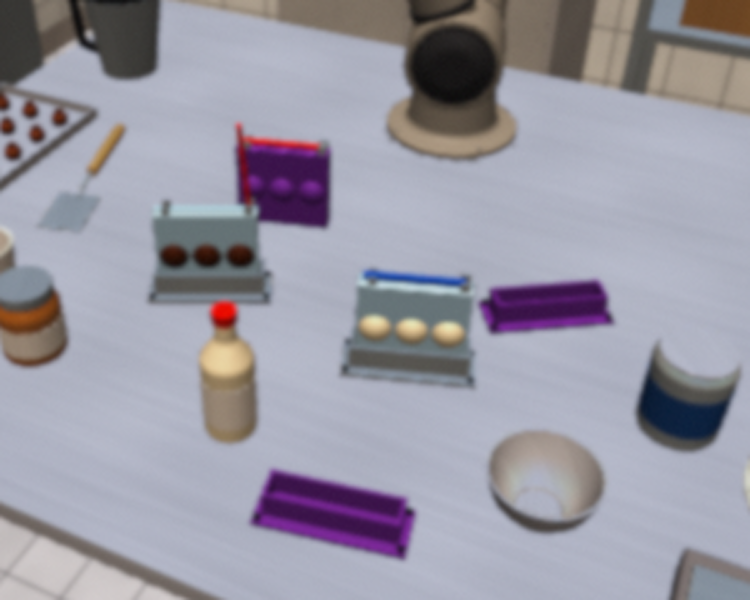

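View pics/c2.png

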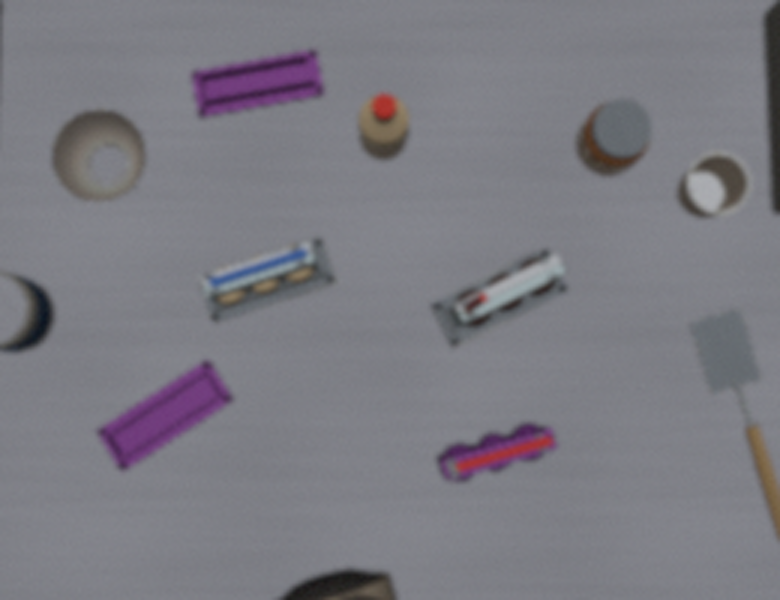

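View pics/scene0.png

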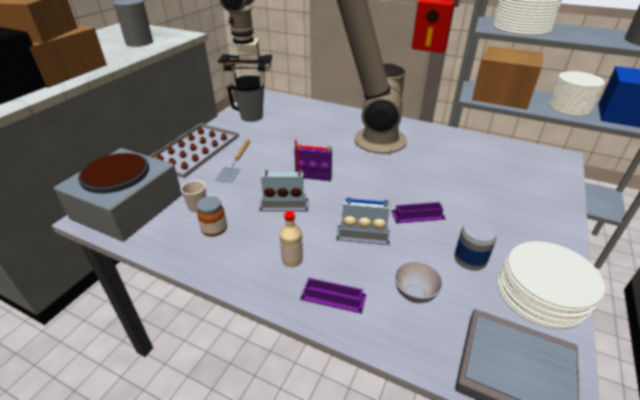

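Candidates for the mould:
- Scene (190,284), top (208,360): ice-blue with brown balls and an open red bar. This fits the description.
- Scene (165,312), top (260,354): purple look-alike, not this one.
- Scene (225,363), top (200,276): cream balls and a blue bar, the other mould.

In the target's scene view the hinge is at its right end, about (172,299), with the bar tip at about (140,296).

I'll fit the pose from both views and check it in an overlay crop.

```bash
cat > h.py <<'E'
import numpy as np, cv2
from scipy.spatial.transform import Rotation as Ro
from scipy.optimize import least_squares
def proj(r,P):
    R=Ro.from_euler('xyz',r["rotation"]).as_matrix()
    c=(np.atleast_2d(P)-np.array(r["eye"]))@R
    return np.c_[r["fx"]*c[:,0]/c[:,2]+r["cx"],r["fy"]*c[:,1]/c[:,2]+r["cy"]]
def W(p,L):  # p: x,y,z,yaw
    return np.atleast_2d(L)@Ro.from_euler('z',p[3]).as_matrix().T+np.array(p[:3])
def tip(a,L=115): return np.array([0,55-L*np.cos(a),126+L*np.sin(a)])/1e3
def draw(r,p,a,col=(0,255,0)):
    im=cv2.resize(r["img"],None,fx=4,fy=4,interpolation=cv2.INTER_CUBIC)
    def ln(L,c,cl=False):
        q=proj(r,W(p,np.array(L)/1e3)); cv2.polylines(im,[np.int32(4*q+1.5)],cl,c,1,cv2.LINE_AA)
    for z in(0,120): ln([[12,65,z],[-12,65,z],[-12,-65,z],[12,-65,z]],col,True)
    ln([[30,80,0],[-30,80,0],[-30,-80,0],[30,-80,0]],(0,255,255),True)
    ln([[0,55,126],1e3*tip(a)],(255,255,0))
    return im
E
cat > fit.py <<'E'
from cell import *
from h import *
S=read_camera("scene");T=read_camera("top")
# local mm, pixel (col,row)
st=[[30,80,0],[-30,80,0],[-30,-80,0],[30,-80,0]]
tp=np.array([[372.7,193.3],[334.3,212.7],[341.7,224.3],[379.3,206]])
obsT=[([-30,80,0],(341.7-7.4,212.7)),([30,-80,0],(379.3,206)),([-30,-80,0],(379.3,206))]
obsT=[([30,80,0],(334.3,212.7)),([-30,80,0],(341.7,224.3)),([-30,-80,0],(379.3,206)),([30,-80,0],(372.7,193.3))]
obsS=[([30,-80,0],(260,209.6)),([30,80,0],(308,209.6)),([17,-42,58],(269.6,192.4)),([17,0,58],(282.8,192.4)),([17,42,58],(296,192.4)),([12,-65,120],(261.2,172.8))]
tS=(296,140);tT=(353,209)
def f(v):
    p=v[:4];o=[]
    for r,ob in((T,obsT),(S,obsS)):
        o.append(proj(r,W(p,np.array([k[0] for k in ob])/1e3))-np.array([k[1] for k in ob]))
    o.append(proj(S,W(p,tip(v[4])))-tS);o.append(proj(T,W(p,tip(v[4])))-tT)
    return np.vstack(o).ravel()
s=least_squares(f,[.4,-.15,.006,.5,1.2],loss='soft_l1',x_scale=[.1,.1,.1,.5,.5])
print(s.x.round(4));print(f(s.x).reshape(-1,2).round(1).tolist())
a=draw(S,s.x,s.x[4])[480:900,960:1330];b=draw(T,s.x,s.x[4])[740:940,1280:1560]
b=cv2.resize(b,None,fx=1.5,fy=1.5)
c=np.zeros((420,800,3),np.uint8);c[:420,:370]=a;c[:300,375:795]=b
cv2.imwrite("pics/fit.png",c)
E
python3 fit.py
```

```text
[ 0.5484 -0.1401  0.0076  0.4537  1.4629]
[[-0.8, -0.7], [-0.9, 2.4], [0.4, 1.4], [-0.5, -0.4], [-1.3, -0.2], [0.3, -0.3], [-0.2, 0.2], [-0.1, 0.1], [0.0, 0.1], [-0.7, 2.7], [-1.9, -1.1], [-1.0, 0.7]]
```

View pics/fit.png

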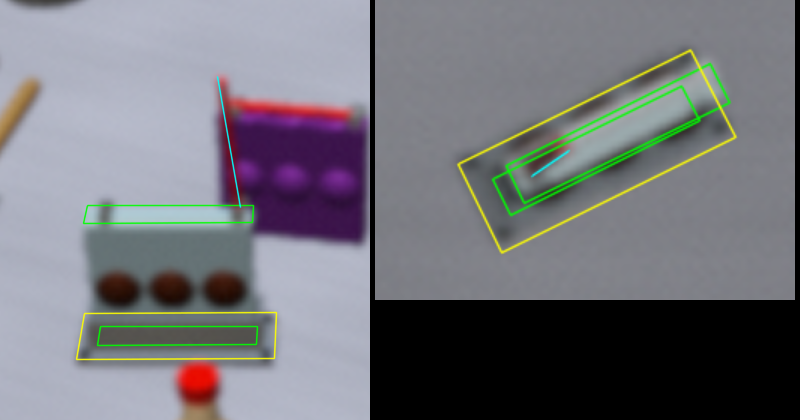

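The overlay fits to about 1–2 px (3–5 mm), and the bar is open at about 1.46 rad. The rows can only turn about the tool's z, so I need to know how the arm can be tilted. I'll test in free space what it does at the edge of its reach.

```bash
python3 -m inch '[[[0,0,-62,0],[0,0,-62,0],[0,0,-62,0],[0,0,-62,0],[0,0,-62,0],[0,0,-62,0],[0,0,-62,0],[0,0,-62,0]]]' 1 20; python3 -c "
from cell import *
s=observe();print(s['qpos'].round(3),s['tool_pos'].round(3),s['tool_rot'].round(3))"
```

```text
time: 1.8
tool_pos: [0.1819, -0.4256, 0.6561]
tool_rot: [-3.1, -0.016, 0.406]
contact_force: [-29.6, 89.5, -0.0]
opening: 0.0163
[-1.339  0.491  0.036  0.019  2.658 -0.158] [ 0.182 -0.426  0.656] [-3.1   -0.016  0.406]
```

The tilt that appears at the reach limit stays, so tilting is possible by working against the edge of reach. Next I'll test pushing outward, which should tilt the tool outward and undo this inward tilt of about 3°.

```bash
cat > st.py <<'E'
from cell import *
from h import *
s=observe();R=Ro.from_euler('xyz',s['tool_rot']).as_matrix();q=s['qpos']
az=np.arctan2(s['tool_pos'][1],s['tool_pos'][0])
print('t',s['time'],'q',q.round(3),'p',s['tool_pos'].round(4),'rot',s['tool_rot'].round(3),'F',s['contact_force'].round(1),'op',round(s['opening'],4))
print('pitch(rad outwards from down)',round(np.pi-(q[1]+q[2]+q[4]),3),'zdir',R[:,2].round(3),'ydir',R[:,1].round(3),'r',np.hypot(*s['tool_pos'][:2]).round(3),'az',az.round(3))
E
python3 -m inch '[[[-5,45,0,0],[-5,45,0,0],[-5,45,0,0],[-5,45,0,0],[-5,45,0,0],[0,0,0,0]]]'>/dev/null;python3 st.py;python3 -m inch '[[[-5,30,0,0],[-5,30,0,0],[-5,30,0,0],[-5,30,0,0],[-5,30,0,0],[0,0,0,0]]]'>/dev/null;python3 st.py
```

```text
t 3.175 q [-1.359  0.647  0.036  0.041  2.658 -0.16 ] p [ 0.1894 -0.4889  0.58  ] rot [-2.949 -0.057  0.4  ] F [-0.2 -0.2 -0.1] op 0.0001
pitch(rad outwards from down) -0.2 zdir [-0.023  0.198 -0.98 ] ydir [ 0.392 -0.9   -0.191] r 0.524 az -1.201
t 3.925 q [-1.381  0.738  0.036  0.048  2.658 -0.177] p [ 0.1853 -0.5222  0.532 ] rot [-2.862 -0.083  0.394] F [0.5 0.3 0.4] op 0.0008
pitch(rad outwards from down) -0.29 zdir [-0.032  0.285 -0.958] ydir [ 0.39  -0.879 -0.275] r 0.554 az -1.23
```

```bash
cat > tm.py <<'E'
import sys
from cell import *
from h import *
s=observe();R=Ro.from_euler('xyz',s['tool_rot']).as_matrix()
for a in sys.argv[1:]:
    d=np.array(eval(a),float); print(a,'->',(R.T@d).round(1))
E
python3 - <<'E'
from cell import *
from h import *
S=read_camera("scene");im=S["img"].copy()
for P in([.18,-.7,0],[.18,-.7,.3],[.18,-.85,0],[.18,-.85,.3],[.207,-.482,.227]):
    q=proj(S,P)[0];print(P,q.round());cv2.circle(im,tuple(np.int32(q).tolist()),3,(0,255,0),-1)
cv2.imwrite("pics/s2.png",im)
E
python3 tm.py '[0,0,-100]' '[23,-97,0]'
```

```text
[0.18, -0.7, 0] [216. 124.]
[0.18, -0.7, 0.3] [204.  56.]
[0.18, -0.85, 0] [190. 118.]
[0.18, -0.85, 0.3] [175.  51.]
[0.207, -0.482, 0.227] [248.  85.]
[0,0,-100] -> [-8.3 27.4 95.8]
[23,-97,0] -> [-16.   94.3 -28.3]
```

View pics/s2.png

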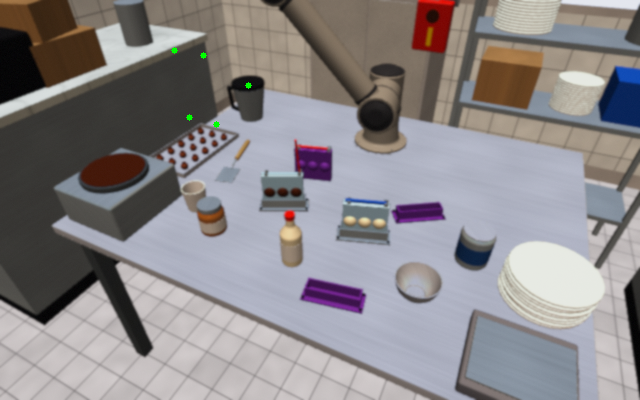

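```bash
python3 -m inch '[[[-8,42,12,0],[-8,42,12,0],[-8,42,12,0],[-8,42,12,0],[0,0,0,0]]]'>/dev/null;python3 st.py;python3 -m inch '[[[-5,30,0,0],[-5,30,0,0],[-5,30,0,0],[0,0,0,0]]]'>/dev/null;python3 st.py
```

```text
t 4.6 q [-1.395  0.869  0.036  0.047  2.657 -0.193] p [ 0.1841 -0.5604  0.4575] rot [-2.736 -0.115  0.382] F [-1.   0.6 -0.3] op 0.0003
pitch(rad outwards from down) -0.42 zdir [-0.05   0.406 -0.913] ydir [ 0.385 -0.836 -0.392] r 0.59 az -1.253
t 5.1 q [-1.4    0.92   0.036  0.05   2.657 -0.196] p [ 0.1837 -0.5723  0.427 ] rot [-2.685 -0.129  0.376] F [-0.1  0.6  0.2] op 0.0005
pitch(rad outwards from down) -0.472 zdir [-0.054  0.452 -0.89 ] ydir [ 0.382 -0.814 -0.437] r 0.601 az -1.26
```

```bash
cat > fk.py <<'E'
from h import *
D=[([-1.31095,.342701,1.524982,0,1.275374,-.146008],[.20718,-.48197,.22607],[-3.14014,-.00018,.40586]),
([-1.337,.291,.602,.012,2.303,-.164],[.182,-.4219,.592],[-3.09,-.018,.405]),
([-1.359,.647,.036,.041,2.658,-.16],[.1894,-.4889,.58],[-2.949,-.057,.4]),
([-1.381,.738,.036,.048,2.658,-.177],[.1853,-.5222,.532],[-2.862,-.083,.394]),
([-1.395,.869,.036,.047,2.657,-.193],[.1841,-.5604,.4575],[-2.736,-.115,.382]),
([-1.4,.92,.036,.05,2.657,-.196],[.1837,-.5723,.427],[-2.685,-.129,.376])]
def fk(q,k):
    r=lambda a,t:Ro.from_euler(a,t).as_matrix()
    R=r('z',q[0]);p=R@[k[0],k[1],k[2]]
    R=R@r('y',q[1]);p=p+R@[k[3],0,k[4]]
    R=R@r('y',q[2]);p=p+R@[k[5],0,k[6]]
    R=R@r('z',q[3])@r('y',q[4])@r('z',k[8]+s6*q[5]);p=p+R@[0,0,k[7]]
    return p,R
s6=1
def res(k,w=.3):
    o=[]
    for q,p,e in D:
        P,R=fk(q,k);o+=list(P-p)+list(w*(Ro.from_euler('xyz',e).inv()*Ro.from_matrix(R)).as_rotvec())
    return np.array(o)
def fit():
    best=None
    for s in(1,-1):
        globals().__setitem__('s6',s)
        for k8 in(0,1.57,3.14,-1.57):
            r=least_squares(res,[0,.08,.3,0,.35,0,.35,.2,k8])
            if best is None or r.cost<best[0]: best=(r.cost,r.x,s)
    globals().__setitem__('s6',best[2]);return best
if __name__=="__main__":
    b=fit();print(b);print(res(b[1]).reshape(-1,6).round(4))
E
python3 fk.py
```

```text
(np.float64(2.7884826844154584e-07), array([-4.00883011e-07,  7.63606988e-02,  2.22473590e-01, -2.60695497e-04,
        5.06702656e-01,  4.63723999e-02,  3.79628066e-01,  3.18336189e-01,
        1.57088706e+00]), 1)
[[-0.      0.     -0.     -0.      0.      0.    ]
 [-0.0001 -0.      0.      0.0002  0.     -0.    ]
 [ 0.      0.0002  0.0002 -0.     -0.     -0.0002]
 [ 0.     -0.0002 -0.0003  0.0001  0.0001 -0.0001]
 [ 0.0001  0.     -0.0002  0.0002 -0.0001  0.0001]
 [ 0.      0.      0.0003 -0.0002 -0.      0.0002]]
```

```bash
cat > sim.py <<'E'
import fk
from h import *
_,K,_=fk.fit()
lo=np.array([-2.53,-.77,.04,-1,.28,-3.11]);hi=np.array([2.53,2.02,2.7,4.14,2.66,3.11])
def step(q,row,wr):
    p,R=fk.fk(q,K);pt=p+R@(np.array(row[:3])/1e3);Rt=R@Ro.from_euler('z',row[3]).as_matrix()
    f=lambda x:(lambda P,M:np.r_[P-pt,wr*Ro.from_matrix(Rt.T@M).as_rotvec()])(*fk.fk(x,K))
    return least_squares(f,np.clip(q,lo+1e-4,hi-1e-4),bounds=(lo,hi)).x
def run(q,rows,wr,every=1):
    for i,r in enumerate(rows):
        q=step(q,r,wr)
        if i%every==every-1:
            p,R=fk.fk(q,K);print(i,'q',q.round(2),'p',p.round(3),'pitch',round(np.pi-q[1]-q[2]-q[4],3),'z',R[:,2].round(2))
    return q
E
python3 - <<'E'
from sim import *
q=[-1.337,.291,.602,.012,2.303,-.164]
for wr in(.05,.3,1):
    print(wr);x=run(q,[[-5,45,0,0]]*5+[[-5,30,0,0]]*5+[[-8,42,12,0]]*4+[[-5,30,0,0]]*3,wr,17)
q=[-1.4,.92,.04,.05,2.657,-.196]
for wr in(.05,.3,1):
    print(wr);run(q,[[0,0,50,0]]*3+[[-5,40,-20,0]]*20,wr,4)
E
```

```text
0.05
16 q [-1.41  0.72  0.04  0.25  0.79 -0.2 ] p [ 0.286 -0.91   0.855] pitch 1.59 z [ 0.34 -0.94  0.03]
0.3
16 q [-1.38  0.84  0.04  0.11  1.58 -0.17] p [ 0.279 -0.864  0.518] pitch 0.68 z [ 0.23 -0.59 -0.77]
1
16 q [-1.36  1.02  0.04  0.02  2.04 -0.19] p [ 0.247 -0.765  0.311] pitch 0.037 z [ 0.03 -0.03 -1.  ]
0.05
3 q [-1.39  0.73  0.79  0.03  2.1  -0.21] p [ 0.187 -0.547  0.293] pitch -0.475 z [-0.05  0.46 -0.89]
7 q [-1.39  1.05  0.04  0.1   2.21 -0.16] p [ 0.232 -0.718  0.296] pitch -0.155 z [ 0.05  0.17 -0.98]
11 q [-1.42  0.97  0.04  0.16  1.71 -0.15] p [ 0.26  -0.864  0.384] pitch 0.423 z [ 0.22 -0.37 -0.9 ]
15 q [-1.45  0.89  0.04  0.22  1.31 -0.16] p [ 0.261 -0.947  0.538] pitch 0.901 z [ 0.3  -0.74 -0.6 ]
19 q [-1.48  0.8   0.04  0.28  1.01 -0.18] p [ 0.236 -0.959  0.713] pitch 1.287 z [ 0.31 -0.91 -0.26]
0.3
3 q [-1.39  0.73  0.79  0.03  2.1  -0.21] p [ 0.187 -0.547  0.293] pitch -0.475 z [-0.05  0.46 -0.89]
7 q [-1.39  1.1   0.04  0.07  2.35 -0.17] p [ 0.221 -0.676  0.274] pitch -0.349 z [-0.01  0.35 -0.94]
11 q [-1.4   1.07  0.04  0.11  2.08 -0.16] p [ 0.238 -0.758  0.273] pitch -0.057 z [ 0.08  0.07 -0.99]
15 q [-1.42  1.02  0.04  0.14  1.84 -0.16] p [ 0.248 -0.833  0.323] pitch 0.24 z [ 0.17 -0.21 -0.96]
19 q [-1.44  0.95  0.04  0.17  1.63 -0.17] p [ 0.248 -0.888  0.413] pitch 0.522 z [ 0.23 -0.46 -0.85]
1
3 q [-1.39  0.73  0.79  0.03  2.1  -0.21] p [ 0.187 -0.547  0.293] pitch -0.475 z [-0.05  0.46 -0.89]
7 q [-1.38  1.13  0.04  0.05  2.44 -0.18] p [ 0.215 -0.654  0.263] pitch -0.459 z [-0.05  0.44 -0.9 ]
11 q [-1.38  1.18  0.04  0.05  2.34 -0.19] p [ 0.219 -0.681  0.213] pitch -0.423 z [-0.04  0.41 -0.91]
15 q [-1.39  1.22  0.04  0.06  2.27 -0.19] p [ 0.222 -0.703  0.175] pitch -0.382 z [-0.03  0.38 -0.93]
19 q [-1.39  1.24  0.04  0.06  2.2  -0.19] p [ 0.224 -0.722  0.149] pitch -0.34 z [-0.01  0.34 -0.94]
```

```bash
cat >> sim.py <<'E'
def jac(q):
    p,R=fk.fk(q,K);J=np.zeros((6,6))
    for i in range(6):
        d=np.zeros(6);d[i]=1e-5;P,M=fk.fk(q+d,K);J[:3,i]=(P-p)/1e-5;J[3:,i]=Ro.from_matrix(M@R.T).as_rotvec()/1e-5
    return p,R,J
def step2(q,row,N,lam,wr):
    q=np.array(q);p,R=fk.fk(q,K);pt=p+R@(np.array(row[:3])/1e3);Rt=R@Ro.from_euler('z',row[3]).as_matrix();q0=q.copy()
    w=np.r_[1,1,1,wr,wr,wr]
    for _ in range(N):
        p,R,J=jac(q);e=np.r_[pt-p,Ro.from_matrix(Rt@R.T).as_rotvec()]*w;J=J*w[:,None]
        dq=J.T@np.linalg.solve(J@J.T+lam**2*np.eye(6),e)
        q=np.clip(q+dq,lo,hi)
    v=.7*np.array([2.57,2.57,3.14,3.14,3.14,3.14])/8;d=q-q0;return q0+d/max(1,np.max(abs(d)/v))
E
python3 - <<'E'
from sim import *
q0=[-1.337,.291,.602,.012,2.303,-.164]
print("want .647 .036 .041 2.658 -> .738 2.658-> .869 -> .92 .036 .05 2.657")
for N in(1,20,100):
  for lam in(.01,.05,.2):
    for wr in(.1,.3,1):
      q=q0;o=[]
      for rows in([[-5,45,0,0]]*5,[[-5,30,0,0]]*5,[[-8,42,12,0]]*4,[[-5,30,0,0]]*3):
          for r in rows:q=step2(q,r,N,lam,wr)
          o.append(q[[1,2,3,4]].round(2).tolist())
      print(N,lam,wr,o)
E
```

```text
want .647 .036 .041 2.658 -> .738 2.658-> .869 -> .92 .036 .05 2.657
1 0.01 0.1 [[1.14, 0.04, 0.06, 2.66], [1.88, 0.04, 0.21, 2.66], [2.02, 0.04, 0.3, 2.66], [2.02, 0.04, 0.5, 2.66]]
1 0.01 0.3 [[1.16, 0.04, 0.04, 2.65], [2.02, 0.04, 0.15, 2.66], [2.02, 0.04, 0.25, 2.66], [2.02, 0.04, 0.51, 2.66]]
1 0.01 1 [[1.17, 0.04, 0.03, 2.65], [2.02, 0.04, 0.14, 2.66], [2.02, 0.04, 0.23, 2.66], [2.02, 0.04, 0.49, 2.66]]
1 0.05 0.1 [[0.63, 0.05, 0.06, 2.18], [0.77, 0.04, 0.1, 1.95], [0.96, 0.04, 0.14, 1.65], [1.04, 0.04, 0.16, 1.51]]
1 0.05 0.3 [[0.82, 0.04, 0.04, 2.49], [1.15, 0.04, 0.07, 2.57], [1.47, 0.04, 0.07, 2.54], [1.66, 0.04, 0.09, 2.58]]
1 0.05 1 [[0.89, 0.04, 0.02, 2.6], [1.26, 0.04, 0.02, 2.66], [1.59, 0.04, 0.01, 2.64], [1.81, 0.04, 0.01, 2.66]]
1 0.2 0.1 [[0.47, 0.37, 0.05, 2.02], [0.56, 0.2, 0.07, 1.81], [0.68, 0.04, 0.09, 1.52], [0.7, 0.04, 0.1, 1.39]]
1 0.2 0.3 [[0.54, 0.36, 0.04, 2.15], [0.66, 0.2, 0.05, 2.03], [0.81, 0.05, 0.07, 1.85], [0.85, 0.04, 0.08, 1.76]]
1 0.2 1 [[0.58, 0.36, 0.02, 2.23], [0.75, 0.21, 0.02, 2.19], [0.94, 0.09, 0.02, 2.1], [1.01, 0.04, 0.02, 2.07]]
20 0.
[... 1379 characters left out ...]
66]]
100 0.05 0.1 [[0.73, 0.04, 0.08, 2.32], [0.84, 0.04, 0.13, 2.03], [0.99, 0.04, 0.18, 1.65], [1.04, 0.04, 0.2, 1.47]]
100 0.05 0.3 [[0.95, 0.04, 0.06, 2.66], [1.3, 0.04, 0.1, 2.66], [1.63, 0.04, 0.11, 2.65], [1.84, 0.04, 0.13, 2.66]]
100 0.05 1 [[0.99, 0.04, 0.03, 2.66], [1.39, 0.04, 0.04, 2.66], [1.75, 0.04, 0.03, 2.66], [1.99, 0.04, 0.03, 2.66]]
100 0.2 0.1 [[0.65, 0.04, 0.07, 2.19], [0.67, 0.04, 0.13, 1.77], [0.75, 0.04, 0.18, 1.22], [0.75, 0.04, 0.22, 0.97]]
100 0.2 0.3 [[0.72, 0.04, 0.04, 2.36], [0.8, 0.04, 0.07, 2.14], [0.92, 0.04, 0.09, 1.85], [0.95, 0.04, 0.11, 1.72]]
100 0.2 1 [[0.75, 0.04, 0.02, 2.45], [0.91, 0.04, 0.02, 2.36], [1.1, 0.04, 0.02, 2.23], [1.18, 0.04, 0.02, 2.19]]
```

```bash
cat > cal.py <<'E'
from sim import *
import itertools
def mk(N,lam,wr,sub,cap):
    w=np.r_[1,1,1,wr,wr,wr]
    def st(q,row):
        q=np.array(q)
        p,R=fk.fk(q,K);pT=p+R@(np.array(row[:3])/1e3);RT=R@Ro.from_euler('z',row[3]).as_matrix()
        for s in range(sub):
            pt=p+(pT-p)*(s+1)/sub if cap!=2 else fk.fk(q,K)[0]+(pT-p)/sub
            Rt=RT if cap!=2 else fk.fk(q,K)[1]
            for _ in range(N):
                P,M,J=jac(q);e=np.r_[pt-P,Ro.from_matrix(Rt@M.T).as_rotvec()]*w;J=J*w[:,None]
                free=np.ones(6,bool)
                for _ in range(4):
                    Jf=J[:,free];dq=np.zeros(6);dq[free]=Jf.T@np.linalg.solve(Jf@Jf.T+lam**2*np.eye(6),e)
                    n=q+dq;bad=free&((n<lo-1e-9)|(n>hi+1e-9))&((q<=lo+1e-6)|(q>=hi-1e-6))
                    if cap!=1 or not bad.any():break
                    free&=~bad
                q=np.clip(n,lo,hi)
        return q
    return st
A=[(.491,.04,.019,2.66)]
tgt=[[.647,.04,.041,2.658],[.738,.04,.048,2.658],[.869,.04,.047,2.657],[.92,.04,.05,2.657]]
res=[]
for N,lam,wr,sub,cap in itertools.product((1,5,30),(.003,.02,.05,.1,.2),(.1,.3,1),(1,8),(0,1,2)):
    st=mk(N,lam,wr,sub,cap);o=[]
    try:
        q=[-1.337,.291,.602,.012,2.303,-.164]
        for rows in([[-5,45,0,0]]*5,[[-5,30,0,0]]*5,[[-8,42,12,0]]*4,[[-5,30,0,0]]*3):
            for r in rows:q=st(q,r)
            o.append(q[1:5])
        c=np.abs(np.array(o)-tgt).sum();res.append((c,N,lam,wr,sub,cap,np.round(o,2).tolist()))
    except Exception as e: pass
for r in sorted(res,key=lambda r:r[0])[:8]:print(r)
E
timeout 500 python3 cal.py
```

```text
(np.float64(0.6003994207020862), 30, 0.02, 1, 1, 1, [[0.59, 0.04, 0.03, 2.66], [0.63, 0.04, 0.03, 2.66], [0.7, 0.04, 0.03, 2.66], [0.73, 0.04, 0.03, 2.66]])
(np.float64(0.6003994207038978), 30, 0.003, 1, 1, 1, [[0.59, 0.04, 0.03, 2.66], [0.63, 0.04, 0.03, 2.66], [0.7, 0.04, 0.03, 2.66], [0.73, 0.04, 0.03, 2.66]])
(np.float64(0.6004519799465478), 5, 0.02, 1, 1, 1, [[0.59, 0.04, 0.03, 2.66], [0.63, 0.04, 0.03, 2.66], [0.7, 0.04, 0.03, 2.66], [0.73, 0.04, 0.03, 2.66]])
(np.float64(0.6005187162665573), 5, 0.003, 1, 1, 1, [[0.59, 0.04, 0.03, 2.66], [0.63, 0.04, 0.03, 2.66], [0.7, 0.04, 0.03, 2.66], [0.73, 0.04, 0.03, 2.66]])
(np.float64(1.0331533173465908), 30, 0.02, 0.3, 1, 1, [[0.74, 0.04, 0.09, 2.66], [0.88, 0.04, 0.13, 2.66], [1.08, 0.04, 0.14, 2.66], [1.16, 0.04, 0.15, 2.66]])
(np.float64(1.0331533174202596), 30, 0.003, 0.3, 1, 1, [[0.74, 0.04, 0.09, 2.66], [0.88, 0.04, 0.13, 2.66], [1.08, 0.04, 0.14, 2.66], [1.16, 0.04, 0.15, 2.66]])
(np.float64(1.0332098718414695), 5, 0.02, 0.3, 1, 1, [[0.74, 0.04, 0.09, 2.66], [0.88, 0.04, 0.13, 2.66], [1.08, 0.04, 0.14, 2.66], [1.16, 0.04, 0.15, 2.66]])
(np.float64(1.033424571022942), 5, 0.003, 0.3, 1, 1, [[0.74, 0.04, 0.09, 2.66], [0.88, 0.04, 0.13, 2.66], [1.08, 0.04, 0.14, 2.66], [1.16, 0.04, 0.15, 2.66]])
```

```bash
sed -i '/^A=/,$d' cal.py
cat > a.py <<'E'
from cal import *
for wr in(.4,.5,.6,.7):
    st=mk(15,.01,wr,1,1);o=[];q=[-1.337,.291,.602,.012,2.303,-.164]
    for rows in([[-5,45,0,0]]*5,[[-5,30,0,0]]*5,[[-8,42,12,0]]*4,[[-5,30,0,0]]*3):
        for r in rows:q=st(q,r)
        o.append(q[1:5].round(3).tolist())
    print(wr,o)
st=mk(15,.01,.5,1,1)
q=[-1.4,.92,.04,.05,2.657,-.196]
for i,r in enumerate([[0,0,50,0]]*3+[[-5,40,-20,0]]*16):
    q=st(q,r);p,R=fk.fk(q,K);print(i,q.round(2),p.round(3),'pitch',round(np.pi-q[1]-q[2]-q[4],3),R[:,2].round(2))
E
python3 a.py
```

```text
0.4 [[0.715, 0.04, 0.065, 2.66], [0.836, 0.04, 0.084, 2.66], [1.009, 0.04, 0.087, 2.66], [1.082, 0.04, 0.094, 2.66]]
0.5 [[0.686, 0.04, 0.051, 2.66], [0.79, 0.04, 0.062, 2.66], [0.94, 0.04, 0.063, 2.66], [1.002, 0.04, 0.067, 2.66]]
0.6 [[0.659, 0.04, 0.042, 2.66], [0.748, 0.04, 0.049, 2.66], [0.876, 0.04, 0.049, 2.66], [0.93, 0.04, 0.052, 2.66]]
0.7 [[0.636, 0.04, 0.037, 2.66], [0.712, 0.04, 0.041, 2.66], [0.822, 0.04, 0.041, 2.66], [0.868, 0.04, 0.043, 2.66]]
0 [-1.4   0.74  0.53  0.03  2.35 -0.22] [ 0.181 -0.549  0.382] pitch -0.476 [-0.05  0.46 -0.89]
1 [-1.4   0.67  0.79  0.03  2.17 -0.22] [ 0.178 -0.526  0.338] pitch -0.476 [-0.05  0.46 -0.89]
2 [-1.39  0.62  0.98  0.03  2.01 -0.22] [ 0.175 -0.504  0.293] pitch -0.476 [-0.05  0.46 -0.89]
3 [-1.39  0.73  0.79  0.03  2.1  -0.21] [ 0.187 -0.547  0.293] pitch -0.475 [-0.05  0.46 -0.89]
4 [-1.38  0.85  0.55  0.04  2.22 -0.2 ] [ 0.199 -0.59   0.292] pitch -0.475 [-0.05  0.46 -0.89]
5 [-1.38  1.05  0.15  0.05  2.43 -0.19] [ 0.211 -0.634  0.292] pitch -0.475 [-0.05  0.46 -0.89]
6 [-1.39  1.07  0.04  0.06  2.66 -0.18] [ 0.194 -0.593  0.3
[... 496 characters left out ...]
8 [-0.07  0.64 -0.76]
12 [-1.41  1.15  0.04  0.09  2.66 -0.17] [ 0.19  -0.602  0.284] pitch -0.712 [-0.06  0.65 -0.75]
13 [-1.41  1.17  0.04  0.1   2.66 -0.17] [ 0.189 -0.603  0.275] pitch -0.727 [-0.06  0.66 -0.75]
14 [-1.41  1.18  0.04  0.1   2.66 -0.17] [ 0.188 -0.604  0.266] pitch -0.741 [-0.06  0.67 -0.74]
15 [-1.42  1.2   0.04  0.1   2.66 -0.17] [ 0.187 -0.605  0.258] pitch -0.755 [-0.06  0.69 -0.73]
16 [-1.42  1.21  0.04  0.11  2.66 -0.17] [ 0.186 -0.606  0.249] pitch -0.769 [-0.06  0.7  -0.72]
17 [-1.42  1.22  0.04  0.11  2.66 -0.17] [ 0.186 -0.607  0.24 ] pitch -0.783 [-0.06  0.71 -0.71]
18 [-1.42  1.24  0.04  0.11  2.66 -0.17] [ 0.185 -0.607  0.231] pitch -0.797 [-0.05  0.72 -0.7 ]
```

```bash
cat > a.py <<'E'
from cal import *
st=mk(15,.01,.6,1,1)
def go(q,rows,say=1):
    for i,r in enumerate(rows):
        q=st(q,r);p,R=fk.fk(q,K)
        if say and i%say==say-1:print(i,q.round(2),p.round(3),'pitch',round(np.pi-q[1]-q[2]-q[4],3),R[:,2].round(2),'y',R[:,1].round(2))
    return q
if __name__=="__main__":
    q0=[-1.4,.92,.04,.05,2.657,-.196]
    for dz in(2,3,4):
      for s in(10,20):
        print('---',dz,s)
        q=go(q0,[[0,0,50,0]]*dz,dz);q=go(q,[[0,40,-20,0]]*2,2)
        q=go(q,[[0,s,-s/2,0]]*int(80/s),int(80/s));q=go(q,[[0,50,-25,0]]*8,4)
E
python3 a.py
```

```text
--- 2 10
1 [-1.4   0.67  0.79  0.03  2.17 -0.22] [ 0.178 -0.526  0.338] pitch -0.476 [-0.05  0.46 -0.89] y [ 0.38 -0.81 -0.44]
1 [-1.37  0.98  0.17  0.06  2.47 -0.17] [ 0.211 -0.61   0.338] pitch -0.474 [-0.05  0.46 -0.89] y [ 0.38 -0.81 -0.44]
7 [-1.36  1.06  0.04  0.07  2.47 -0.15] [ 0.226 -0.635  0.31 ] pitch -0.437 [-0.04  0.42 -0.9 ] y [ 0.38 -0.83 -0.41]
3 [-1.35  1.11  0.04  0.1   2.31 -0.12] [ 0.254 -0.681  0.257] pitch -0.319 [ 0.    0.32 -0.95] y [ 0.39 -0.87 -0.3 ]
7 [-1.35  1.13  0.04  0.12  2.16 -0.11] [ 0.275 -0.723  0.235] pitch -0.184 [ 0.05  0.2  -0.98] y [ 0.38 -0.91 -0.17]
--- 2 20
1 [-1.4   0.67  0.79  0.03  2.17 -0.22] [ 0.178 -0.526  0.338] pitch -0.476 [-0.05  0.46 -0.89] y [ 0.38 -0.81 -0.44]
1 [-1.37  0.98  0.17  0.06  2.47 -0.17] [ 0.211 -0.61   0.338] pitch -0.474 [-0.05  0.46 -0.89] y [ 0.38 -0.81 -0.44]
3 [-1.36  1.06  0.04  0.07  2.47 -0.15] [ 0.226 -0.635  0.31 ] pitch -0.437 [-0.04  0.42 -0.9 ] y [ 0.38 -0.83 -0.41]
3 [-1.35  1.11  0.04  0.1   2.31 -0.12] [ 0.254 -0.681  0.257] pitch -0.318 [ 0.    0.32 -0.95] y [ 0.39 -0.87 -0.3 ]
7 [-1.35  1.13  0.04
[... 1793 characters left out ...]
0.04  0.11  2.12 -0.11] [ 0.284 -0.73   0.184] pitch -0.213 [ 0.04  0.23 -0.97] y [ 0.38 -0.9  -0.2 ]
--- 4 20
3 [-1.39  0.59  1.15  0.03  1.87 -0.23] [ 0.173 -0.481  0.249] pitch -0.476 [-0.05  0.46 -0.89] y [ 0.38 -0.81 -0.44]
1 [-1.37  0.79  0.78  0.04  2.04 -0.19] [ 0.205 -0.564  0.249] pitch -0.475 [-0.05  0.46 -0.89] y [ 0.38 -0.81 -0.44]
3 [-1.35  1.13  0.07  0.07  2.41 -0.14] [ 0.238 -0.647  0.249] pitch -0.473 [-0.05  0.46 -0.89] y [ 0.38 -0.81 -0.44]
3 [-1.34  1.18  0.04  0.09  2.27 -0.12] [ 0.264 -0.69   0.201] pitch -0.351 [-0.01  0.35 -0.94] y [ 0.39 -0.86 -0.33]
7 [-1.34  1.19  0.04  0.11  2.12 -0.11] [ 0.284 -0.73   0.184] pitch -0.213 [ 0.04  0.23 -0.97] y [ 0.38 -0.9  -0.2 ]
```

```bash
cat > b.py <<'E'
from a import *
def best(q):
    o=[];p,R=fk.fk(q,K);a=q[0];er=np.array([np.cos(a),np.sin(a),0]);
    for t in np.arange(-180,180,15):
        d=60*(np.cos(np.radians(t))*er+np.sin(np.radians(t))*np.array([0,0,1]));n=st(q,[*(R.T@d),0])
        o.append((round(-(n-q)[[1,2,4]].sum(),3),int(t),n[1:5].round(2).tolist()))
    o=sorted(o,key=lambda x:-x[0]);print(q.round(2),o[:3],o[-2:])
for pitch in(-.45,-.2,0,.3,.7,1.1):
    for q2 in(1.1,.7,.4):
        q5=np.pi-pitch-q2-.04
        if q5<2.6: best(np.array([-1.35,q2,.04,.05,q5,-.15]))
# folded/other states, tool down
for q3 in(1.,2.,2.69):
    for q5 in(.281,1,2): best(np.array([-1.35,np.pi-q3-q5,q3,.05,q5,-.15]))
E
python3 b.py
```

```text
[-1.35  1.1   0.04  0.05  2.45 -0.15] [(np.float64(0.031), 15, [1.1, 0.04, 0.05, 2.42]), (np.float64(0.031), 30, [1.08, 0.04, 0.05, 2.44]), (np.float64(0.03), 0, [1.12, 0.04, 0.05, 2.4])] [(np.float64(-0.0), 150, [0.86, 0.47, 0.04, 2.26]), (np.float64(-0.0), 165, [0.84, 0.55, 0.04, 2.2])]
[-1.35  1.1   0.04  0.05  2.2  -0.15] [(np.float64(0.037), 15, [1.1, 0.04, 0.05, 2.16]), (np.float64(0.036), 30, [1.09, 0.04, 0.05, 2.18]), (np.float64(0.034), 0, [1.12, 0.04, 0.05, 2.15])] [(np.float64(-0.0), 150, [0.86, 0.47, 0.04, 2.01]), (np.float64(-0.0), 165, [0.84, 0.55, 0.04, 1.95])]
[-1.35  1.1   0.04  0.05  2.   -0.15] [(np.float64(0.039), 15, [1.1, 0.04, 0.05, 1.96]), (np.float64(0.039), 30, [1.09, 0.04, 0.05, 1.98]), (np.float64(0.037), 0, [1.12, 0.04, 0.05, 1.94])] [(np.float64(-0.0), 150, [0.86, 0.47, 0.05, 1.81]), (np.float64(-0.0), 165, [0.84, 0.55, 0.05, 1.75])]
[-1.35  0.7   0.04  0.05  2.4  -0.15] [(np.float64(0.033), 45, [0.69, 0.04, 0.06, 2.38]), (np.float64(0.032), 30, [0.71, 0.04, 0.05, 2.36]), (np.float64(0.031), 60, [0.68, 0.04, 0.06, 2.39])] [(np.float64(-0.0), 150, [0.54, 
[... 4700 characters left out ...]
64(-0.025), -120, [0.19, 2.7, 0.03, 0.28]), (np.float64(-0.025), -60, [0.29, 2.59, 0.04, 0.28])]
[-1.35 -0.55  2.69  0.05  1.   -0.15] [(np.float64(0.023), 150, [-0.68, 2.61, 0.04, 1.19]), (np.float64(0.022), -135, [-0.35, 2.7, 0.02, 0.77]), (np.float64(0.015), -120, [-0.3, 2.7, 0.02, 0.73])] [(np.float64(-0.003), -45, [-0.17, 2.7, 0.06, 0.62]), (np.float64(-0.004), -60, [-0.17, 2.7, 0.05, 0.61])]
[-1.35 -1.55  2.69  0.05  2.   -0.15] [(np.float64(0.932), 75, [-0.77, 2.7, 4.14, 0.28]), (np.float64(0.932), 90, [-0.77, 2.7, 4.14, 0.28]), (np.float64(0.932), 105, [-0.77, 2.7, 4.14, 0.28])] [(np.float64(-0.047), 165, [0.49, 0.04, 4.14, 2.66]), (np.float64(-0.424), -90, [-0.77, 2.7, 0.14, 1.64])]
```

```bash
cat > c.py <<'E'
from a import *
def push(q,mag,elev,n,az=None,say=True):
    for i in range(n):
        p,R=fk.fk(q,K);a=q[0] if az is None else az;t=np.radians(elev)
        row=[*(R.T@(mag*np.array([np.cos(a)*np.cos(t),np.sin(a)*np.cos(t),np.sin(t)]))).round(),0]
        q=st(q,row);P,M=fk.fk(q,K)
        if say:print([int(v) for v in row],q.round(2),P.round(3),'pitch',round(np.pi-q[1]-q[2]-q[4],3),M[:,2].round(3))
    return q
if __name__=="__main__":
    q=np.array([-1.4,.92,.04,.05,2.657,-.196])
    q=go(q,[[0,0,50,0]]*2,2);q=push(q,30,0,3);q=push(q,15,0,3);q=push(q,60,30,13)
E
python3 c.py
```

```text
1 [-1.4   0.67  0.79  0.03  2.17 -0.22] [ 0.178 -0.526  0.338] pitch -0.476 [-0.05  0.46 -0.89] y [ 0.38 -0.81 -0.44]
[-6, 26, -14, 0] [-1.4   0.75  0.64  0.03  2.24 -0.22] [ 0.183 -0.556  0.338] pitch -0.476 [-0.055  0.455 -0.889]
[-6, 26, -14, 0] [-1.4   0.84  0.45  0.03  2.33 -0.21] [ 0.188 -0.586  0.338] pitch -0.476 [-0.055  0.455 -0.889]
[-6, 26, -14, 0] [-1.4   0.98  0.15  0.04  2.48 -0.21] [ 0.194 -0.615  0.338] pitch -0.475 [-0.055  0.455 -0.889]
[-3, 13, -7, 0] [-1.4   1.04  0.04  0.04  2.53 -0.2 ] [ 0.194 -0.624  0.335] pitch -0.472 [-0.054  0.452 -0.89 ]
[-3, 13, -7, 0] [-1.4   1.04  0.04  0.04  2.52 -0.2 ] [ 0.194 -0.628  0.33 ] pitch -0.465 [-0.052  0.447 -0.893]
[-3, 13, -7, 0] [-1.4   1.05  0.04  0.04  2.51 -0.21] [ 0.194 -0.632  0.325] pitch -0.459 [-0.049  0.441 -0.896]
[-7, 33, -50, 0] [-1.41  1.04  0.04  0.05  2.49 -0.21] [ 0.19  -0.637  0.331] pitch -0.429 [-0.04   0.415 -0.909]
[-7, 34, -49, 0] [-1.42  1.02  0.04  0.05  2.48 -0.22] [ 0.187 -0.642  0.336] pitch -0.399 [-0.031  0.389 -0.921]
[-8, 35, -48, 0] [-1.42  1.01  0.04  0.05  2.46 -0.22] [ 0.183 -0.648  0.
[... 486 characters left out ...]
42 -0.97 ]
[-10, 42, -42, 0] [-1.46  0.97  0.04  0.07  2.34 -0.24] [ 0.167 -0.683  0.363] pitch -0.207 [ 0.024  0.21  -0.977]
[-11, 43, -40, 0] [-1.47  0.96  0.04  0.07  2.31 -0.25] [ 0.164 -0.691  0.367] pitch -0.173 [ 0.033  0.177 -0.984]
[-11, 45, -38, 0] [-1.48  0.95  0.04  0.07  2.29 -0.25] [ 0.161 -0.7    0.369] pitch -0.138 [ 0.042  0.144 -0.989]
[-12, 46, -37, 0] [-1.48  0.95  0.04  0.08  2.26 -0.26] [ 0.158 -0.709  0.373] pitch -0.103 [ 0.05   0.109 -0.993]
[-13, 47, -35, 0] [-1.49  0.94  0.04  0.08  2.23 -0.26] [ 0.154 -0.719  0.376] pitch -0.067 [ 0.059  0.074 -0.996]
[-13, 48, -33, 0] [-1.5   0.94  0.04  0.09  2.2  -0.27] [ 0.151 -0.729  0.379] pitch -0.031 [ 0.067  0.038 -0.997]
```

```bash
python3 -m inch '[[[0,0,50,0],[0,0,50,0],[-6,26,-14,0],[-6,26,-14,0],[-6,26,-14,0],[-3,13,-7,0],[-3,13,-7,0],[-3,13,-7,0],[-14,33,-48,0],[-14,34,-48,0]]]'>/dev/null;python3 st.py; python3 -m inch '[[[-16,35,-46,0],[-16,37,-45,0],[-17,38,-44,0],[-17,39,-43,0]]]'>/dev/null;python3 st.py
```

```text
t 6.35 q [-1.447  0.979  0.036  0.033  2.657 -0.253] p [ 0.1556 -0.5914  0.3918] rot [-2.631 -0.154  0.362] F [-0.4 -1.4 -0.5] op 0.0004
pitch(rad outwards from down) -0.531 zdir [-0.047  0.504 -0.862] ydir [ 0.379 -0.79  -0.483] r 0.612 az -1.313
t 6.85 q [-1.507  0.978  0.036  0.008  2.657 -0.327] p [ 0.1162 -0.5997  0.3925] rot [-2.638 -0.169  0.353] F [-0.2 -0.7  0.6] op 0.0004
pitch(rad outwards from down) -0.529 zdir [-0.028  0.504 -0.863] ydir [ 0.379 -0.794 -0.476] r 0.611 az -1.379
```

```bash
cat > d.py <<'E'
from cal import *
rows=[[0,0,50,0],[0,0,50,0],[-6,26,-14,0],[-6,26,-14,0],[-6,26,-14,0],[-3,13,-7,0],[-3,13,-7,0],[-3,13,-7,0],[-14,33,-48,0],[-14,34,-48,0],[-16,35,-46,0],[-16,37,-45,0],[-17,38,-44,0],[-17,39,-43,0]]
print('want .979 .033 2.657 ; .978 .008 2.657')
for N,lam,sub in((15,.001,1),(15,.003,1),(15,.02,1),(5,.001,1),(100,.003,1),(3,.003,1),(15,.003,8),(2,.003,8),(1,.01,8),(1,.003,8)):
    s=mk(N,lam,.6,sub,1);q=[-1.4,.92,.04,.05,2.657,-.196];o=[]
    for i,r in enumerate(rows):
        q=s(q,r)
        if i in(1,4,5,6,7,9,13):o.append(q[[0,1,2,3,4]].round(2).tolist())
    print(N,lam,sub,o)
from cell import *
S=read_camera("scene");R=Ro.from_euler('xyz',S["rotation"]).as_matrix()
def ground(c,r,z=0):
    d=R@[(c-S["cx"])/S["fx"],(r-S["cy"])/S["fy"],1];e=np.array(S["eye"]);return (e+d*(z-e[2])/d[2]).round(3)
print('pitcher',ground(250,116),'tray corners',ground(238,135),ground(205,125),ground(155,155))
P=ground(250,116)
for h in(.1,.15,.2): print(h,proj(S,P+np.array([0,0,h])).round())
E
python3 d.py
```

```text
want .979 .033 2.657 ; .978 .008 2.657
15 0.001 1 [[-1.4, 0.67, 0.79, 0.03, 2.17], [-1.4, 0.98, 0.15, 0.04, 2.48], [-1.4, 1.04, 0.04, 0.04, 2.53], [-1.4, 1.04, 0.04, 0.04, 2.52], [-1.4, 1.05, 0.04, 0.04, 2.51], [-1.43, 1.03, 0.04, 0.04, 2.47], [-1.49, 1.0, 0.04, 0.03, 2.38]]
15 0.003 1 [[-1.4, 0.67, 0.79, 0.03, 2.17], [-1.4, 0.98, 0.15, 0.04, 2.48], [-1.4, 1.04, 0.04, 0.04, 2.53], [-1.4, 1.04, 0.04, 0.04, 2.52], [-1.4, 1.05, 0.04, 0.04, 2.51], [-1.43, 1.03, 0.04, 0.04, 2.47], [-1.49, 1.0, 0.04, 0.03, 2.38]]
15 0.02 1 [[-1.4, 0.67, 0.79, 0.03, 2.17], [-1.4, 0.98, 0.15, 0.04, 2.48], [-1.4, 1.04, 0.04, 0.04, 2.53], [-1.4, 1.04, 0.04, 0.04, 2.52], [-1.4, 1.05, 0.04, 0.04, 2.51], [-1.43, 1.03, 0.04, 0.04, 2.47], [-1.49, 1.0, 0.04, 0.03, 2.38]]
5 0.001 1 [[-1.4, 0.67, 0.79, 0.03, 2.17], [-1.4, 0.98, 0.15, 0.04, 2.48], [-1.4, 1.04, 0.04, 0.04, 2.53], [-1.4, 1.04, 0.04, 0.04, 2.52], [-1.4, 1.05, 0.04, 0.04, 2.51], [-1.43, 1.03, 0.04, 0.04, 2.47], [-1.49, 1.0, 0.04, 0.03, 2.38]]
100 0.003 1 [[-1.4, 0.67, 0.79, 0.03, 2.17], [-1.4, 0.98, 0.15, 0.04, 2.48], [-1.4, 1.04, 0.04, 0.04, 2.53], [-1.4,
[... 769 characters left out ...]
.43, 1.03, 0.04, 0.04, 2.47], [-1.49, 1.0, 0.04, 0.03, 2.38]]
1 0.01 8 [[-1.4, 0.66, 0.79, 0.03, 2.17], [-1.4, 0.98, 0.17, 0.04, 2.47], [-1.4, 1.04, 0.04, 0.04, 2.54], [-1.4, 1.04, 0.04, 0.04, 2.52], [-1.4, 1.05, 0.04, 0.04, 2.51], [-1.43, 1.03, 0.04, 0.04, 2.47], [-1.49, 1.0, 0.04, 0.03, 2.38]]
1 0.003 8 [[-1.4, 0.66, 0.79, 0.03, 2.17], [-1.4, 0.98, 0.17, 0.04, 2.47], [-1.4, 1.04, 0.04, 0.04, 2.54], [-1.4, 1.04, 0.04, 0.04, 2.52], [-1.4, 1.05, 0.04, 0.04, 2.51], [-1.43, 1.03, 0.04, 0.04, 2.47], [-1.49, 1.0, 0.04, 0.03, 2.38]]
pitcher [ 0.048 -0.609  0.   ] tray corners [ 0.22  -0.555  0.   ] [ 0.208 -0.74   0.   ] [ 0.495 -0.756  0.   ]
0.1 [[248.  95.]]
0.15 [[246.  84.]]
0.2 [[245.  73.]]
```

```bash
python3 tm.py '[20,-12,-40]'; python3 -m inch '[[[10,8,40,0],[10,8,40,0],[10,8,40,0],[10,8,40,0],[0,0,0,0]]]'>/dev/null;python3 st.py
cat > a.py <<'E'
from cal import *
s0=mk(15,.01,.6,1,1);V=.7*np.array([2.57,2.57,3.14,3.14,3.14,3.14])/8
def st(q,row):
    f=1.
    for _ in range(8):
        n=s0(q,np.array(row)*f);m=np.max(abs(n-q)/V)
        if m<=1.01:break
        f*=max(.5,1/m)
    return n
def go(q,rows,say=1):
    for i,r in enumerate(rows):
        q=st(q,r);p,R=fk.fk(q,K)
        if say and i%say==say-1:print(i,q.round(2),p.round(3),'pitch',round(np.pi-q[1]-q[2]-q[4],3),R[:,2].round(2),'y',R[:,1].round(2))
    return q
E
cat > e.py <<'E'
from c import *
from cell import *
q=observe()['qpos']
q=push(q,30,0,4,az=-1.45);q=push(q,15,0,3,az=-1.45);q=push(q,60,30,16,az=-1.6)
E
python3 e.py
```

```text
[20,-12,-40] -> [ 7.7 36.1 27.9]
t 7.525 q [-1.441  0.735  0.892  0.04   2.049 -0.261] p [ 0.1587 -0.5379  0.2575] rot [-2.632 -0.171  0.355] F [-0.5  0.   0.8] op 0.0003
pitch(rad outwards from down) -0.534 zdir [-0.03   0.509 -0.86 ] ydir [ 0.381 -0.79  -0.481] r 0.561 az -1.284
[-7, 25, -15, 0] [-1.44  0.81  0.75  0.04  2.12 -0.26] [ 0.162 -0.568  0.257] pitch -0.534 [-0.03   0.509 -0.86 ]
[-7, 25, -15, 0] [-1.44  0.89  0.59  0.04  2.2  -0.25] [ 0.166 -0.597  0.257] pitch -0.534 [-0.03   0.509 -0.86 ]
[-7, 25, -15, 0] [-1.44  0.99  0.37  0.05  2.31 -0.25] [ 0.169 -0.627  0.257] pitch -0.534 [-0.03   0.509 -0.86 ]
[-7, 25, -15, 0] [-1.44  1.11  0.12  0.05  2.44 -0.24] [ 0.172 -0.649  0.256] pitch -0.533 [-0.03   0.509 -0.86 ]
[-3, 12, -8, 0] [-1.44  1.15  0.04  0.06  2.48 -0.24] [ 0.172 -0.655  0.254] pitch -0.528 [-0.029  0.505 -0.863]
[-3, 12, -8, 0] [-1.45  1.15  0.04  0.06  2.47 -0.24] [ 0.171 -0.658  0.25 ] pitch -0.521 [-0.027  0.499 -0.866]
[-3, 13, -7, 0] [-1.45  1.16  0.04  0.06  2.46 -0.24] [ 0.171 -0.661  0.245] pitch -0.514 [-0.025  0.493 -0.87 ]
[-14, 27, -52, 0] [-1.4
[... 1115 characters left out ...]
194 -0.98 ]
[-17, 42, -40, 0] [-1.58  1.    0.04  0.05  2.26 -0.36] [ 0.083 -0.727  0.336] pitch -0.159 [ 0.044  0.159 -0.986]
[-17, 43, -38, 0] [-1.59  0.99  0.04  0.06  2.24 -0.37] [ 0.079 -0.734  0.341] pitch -0.124 [ 0.048  0.123 -0.991]
[-18, 44, -36, 0] [-1.6   0.98  0.04  0.06  2.21 -0.37] [ 0.073 -0.743  0.347] pitch -0.088 [ 0.052  0.087 -0.995]
[-18, 46, -34, 0] [-1.6   0.97  0.04  0.07  2.18 -0.38] [ 0.069 -0.752  0.351] pitch -0.051 [ 0.056  0.05  -0.997]
[-18, 47, -33, 0] [-1.61  0.97  0.04  0.07  2.15 -0.38] [ 0.066 -0.761  0.356] pitch -0.014 [ 0.06   0.013 -0.998]
[-19, 48, -31, 0] [-1.62  0.96  0.04  0.08  2.12 -0.38] [ 0.062 -0.771  0.361] pitch 0.024 [ 0.063 -0.025 -0.998]
```

```bash
python3 -m inch '[[[-7,25,-15,0],[-7,25,-15,0],[-7,25,-15,0],[-5,18,-11,0],[-2,9,-5,0],[-2,9,-5,0],[-2,9,-5,0],[-3,13,-7,0],[-10,30,-30,0],[-10,30,-30,0]]]'>/dev/null;python3 st.py; sed -i 's/^q=push.*/q=push(q,60,25,16,az=-1.5)/' e.py;python3 e.py
```

```text
t 8.775 q [-1.463  1.154  0.036  0.055  2.413 -0.253] p [ 0.162  -0.6772  0.2411] rot [-2.704 -0.162  0.358] F [-0.2 -0.5  0.4] op 0.0005
pitch(rad outwards from down) -0.462 zdir [-0.012  0.448 -0.894] ydir [ 0.381 -0.825 -0.418] r 0.696 az -1.336
[-11, 36, -47, 0] [-1.47  1.14  0.04  0.06  2.39 -0.26] [ 0.157 -0.684  0.248] pitch -0.43 [-0.004  0.419 -0.908]
[-11, 37, -46, 0] [-1.48  1.13  0.04  0.06  2.37 -0.27] [ 0.152 -0.69   0.254] pitch -0.398 [ 0.004  0.39  -0.921]
[-12, 39, -44, 0] [-1.49  1.12  0.04  0.06  2.35 -0.27] [ 0.147 -0.698  0.26 ] pitch -0.364 [ 0.012  0.359 -0.933]
[-12, 40, -43, 0] [-1.5   1.1   0.04  0.06  2.33 -0.28] [ 0.143 -0.705  0.265] pitch -0.331 [ 0.02   0.328 -0.945]
[-12, 41, -42, 0] [-1.5   1.09  0.04  0.06  2.31 -0.28] [ 0.139 -0.712  0.27 ] pitch -0.297 [ 0.027  0.295 -0.955]
[-12, 43, -40, 0] [-1.51  1.08  0.04  0.07  2.28 -0.29] [ 0.136 -0.721  0.275] pitch -0.262 [ 0.035  0.262 -0.964]
[-13, 44, -39, 0] [-1.52  1.07  0.04  0.07  2.25 -0.29] [ 0.133 -0.729  0.28 ] pitch -0.226 [ 0.042  0.228 -0.973]
[-13, 46, -37, 0] [-1.52  1.07  0.04  0.07  2.2
[... 282 characters left out ...]
 0.12  -0.991]
[-14, 49, -31, 0] [-1.54  1.05  0.04  0.08  2.13 -0.3 ] [ 0.123 -0.767  0.295] pitch -0.08 [ 0.069  0.084 -0.994]
[-14, 50, -29, 0] [-1.54  1.04  0.04  0.09  2.1  -0.3 ] [ 0.121 -0.778  0.298] pitch -0.042 [ 0.075  0.046 -0.996]
[-14, 51, -27, 0] [-1.55  1.04  0.04  0.09  2.07 -0.31] [ 0.12  -0.788  0.301] pitch -0.005 [ 0.081  0.008 -0.997]
[-14, 52, -25, 0] [-1.55  1.03  0.04  0.1   2.03 -0.31] [ 0.119 -0.799  0.305] pitch 0.034 [ 0.087 -0.03  -0.996]
[-14, 53, -23, 0] [-1.56  1.03  0.04  0.1   2.   -0.31] [ 0.118 -0.811  0.308] pitch 0.073 [ 0.093 -0.069 -0.993]
[-15, 54, -21, 0] [-1.56  1.03  0.04  0.11  1.96 -0.31] [ 0.117 -0.822  0.312] pitch 0.112 [ 0.099 -0.108 -0.989]
```

```bash
for a in "35,14,az=-1.8" "45,16,az=-1.8" ; do sed -i "s/^q=push.*/q=push(q,62,$a)/" e.py;echo $a;python3 e.py|awk 'NR%4==1||NR>11'; done
```

```text
35,14,az=-1.8
[-22, 22, -54, 0] [-1.49  1.13  0.04  0.04  2.41 -0.28] [ 0.143 -0.682  0.258] pitch -0.433 [-0.005  0.421 -0.907]
[-23, 28, -50, 0] [-1.58  1.04  0.04  0.02  2.37 -0.38] [ 0.075 -0.697  0.316] pitch -0.309 [ 0.016  0.304 -0.952]
[-25, 34, -45, 0] [-1.65  0.97  0.04  0.01  2.31 -0.46] [ 0.021 -0.713  0.358] pitch -0.174 [ 0.025  0.172 -0.985]
[-27, 38, -41, 0] [-1.7   0.93  0.04  0.02  2.24 -0.5 ] [-0.012 -0.73   0.383] pitch -0.067 [ 0.026  0.064 -0.998]
[-27, 40, -39, 0] [-1.71  0.92  0.04  0.03  2.21 -0.51] [-0.021 -0.736  0.39 ] pitch -0.029 [ 0.025  0.026 -0.999]
[-28, 41, -37, 0] [-1.73  0.91  0.04  0.03  2.18 -0.52] [-0.031 -0.743  0.397] pitch 0.008 [ 0.024 -0.012 -1.   ]
45,16,az=-1.8
[-17, 13, -58, 0] [-1.49  1.12  0.04  0.05  2.42 -0.28] [ 0.144 -0.677  0.267] pitch -0.435 [-0.005  0.423 -0.906]
[-18, 20, -56, 0] [-1.57  0.99  0.04  0.03  2.43 -0.37] [ 0.082 -0.673  0.354] pitch -0.319 [ 0.016  0.314 -0.949]
[-20, 26, -53, 0] [-1.64  0.89  0.04  0.02  2.4  -0.44] [ 0.033 -0.67   0.417] pitch -0.195 [ 0.028  0.192 -0.981]
[-22, 31, -49, 0] [-1.69  0.84  0.04  0.03  2.36 -0.48] [ 0.002 -0.671  0.453] pitch -0.096 [ 0.031  0.093 -0.995]
[-22, 32, -48, 0] [-1.71  0.82  0.04  0.03  2.35 -0.5 ] [-0.007 -0.673  0.464] pitch -0.063 [ 0.032  0.059 -0.998]
[-23, 34, -47, 0] [-1.72  0.8   0.04  0.04  2.33 -0.51] [-0.016 -0.675  0.474] pitch -0.028 [ 0.031  0.024 -0.999]
[-23, 35, -45, 0] [-1.73  0.79  0.04  0.04  2.31 -0.51] [-0.023 -0.678  0.484] pitch 0.007 [ 0.03  -0.011 -0.999]
[-24, 37, -44, 0] [-1.75  0.78  0.04  0.05  2.28 -0.52] [-0.031 -0.681  0.493] pitch 0.043 [ 0.029 -0.048 -0.998]
```

```bash
python3 -m inch '[[[-20,18,-56,0],[-20,20,-55,0],[-21,21,-54,0],[-21,22,-54,0],[-21,24,-53,0],[-21,26,-52,0],[-22,27,-51,0]]]'>/dev/null;python3 st.py; python3 -m inch '[[[-22,28,-50,0],[-23,29,-49,0],[-23,30,-48,0],[-24,32,-47,0],[-24,33,-46,0],[-25,34,-45,0]]]'>/dev/null;python3 st.py
```

```text
t 9.65 q [-1.614  0.981  0.036  0.013  2.385 -0.422] p [ 0.0494 -0.6889  0.3572] rot [-2.908 -0.116  0.373] F [ 0.9 -0.2  0. ] op 0.0004
pitch(rad outwards from down) -0.261 zdir [ 0.02   0.257 -0.966] ydir [ 0.38  -0.896 -0.23 ] r 0.691 az -1.499
t 10.4 q [-1.712  0.881  0.037  0.02   2.292 -0.512] p [-0.0178 -0.7028  0.4218] rot [-3.09  -0.047  0.383] F [-0.2  0.4 -0.3] op 0.0006
pitch(rad outwards from down) -0.068 zdir [ 0.025  0.065 -0.998] ydir [ 0.375 -0.925 -0.051] r 0.703 az -1.596
```

```bash
python3 -m inch '[[[-25,36,-43,0],[-14,20,-22,0],[0,0,0,0]]]'>/dev/null;python3 st.py
python3 - <<'E'
from cell import *
from h import *
print('g',grip_point_offset)
T=read_camera("top");im=T["img"]
c=cv2.resize(im[180:240,320:400],None,fx=8,fy=8,interpolation=cv2.INTER_CUBIC)
p=[.5484,-.1401,.006,.4537]
b=c.copy()
def ln(L,col):
    q=proj(T,W(p,np.array(L)/1e3));cv2.polylines(b,[np.int32((q-[320,180])*8+3.5)],True,col,1,cv2.LINE_AA)
ln([[12,65,120],[-12,65,120],[-12,-65,120],[12,-65,120]],(0,255,0))
ln([[30,80,0],[-30,80,0],[-30,-80,0],[30,-80,0]],(0,255,255))
out=np.zeros((600,800,3),np.uint8)
out[:300,:400]=cv2.resize(c,(400,300));out=np.vstack([cv2.resize(c,(400,300)),cv2.resize(b,(400,300))])
g=im[185:225,325:395].astype(int);bright=cv2.inRange(im,(150,140,130),(255,255,255))
cv2.imwrite("pics/t3.png",out);print(im[200:206,355:372].tolist()[2][::4])
E
```

```text
t 10.775 q [-1.732  0.862  0.037  0.027  2.261 -0.527] p [-0.0311 -0.7087  0.4345] rot [-3.137 -0.027  0.383] F [-0.9 -0.7 -0.3] op 0.0003
pitch(rad outwards from down) -0.018 zdir [ 0.023  0.014 -1.   ] ydir [ 0.374 -0.927 -0.005] r 0.709 az -1.615
g 0.0188
[[74, 72, 77], [126, 123, 125], [169, 165, 162], [163, 158, 152], [162, 160, 146]]
```

View pics/t3.png

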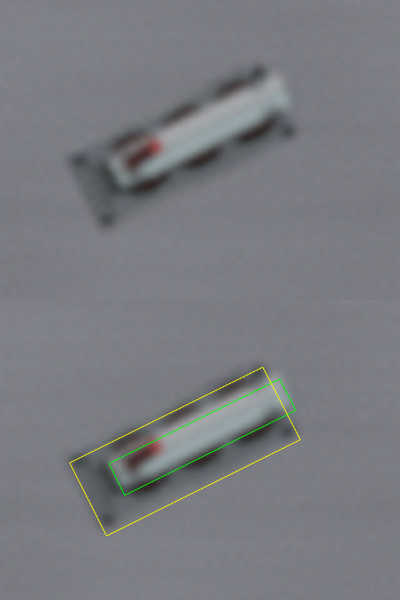

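```bash
cat > goal.py <<'E'
# usage: goal.py ly lz [lx]: tool-frame mm to bring TCP to mould-local (lx,ly), world z
import sys
from cell import *
from h import *
p=[.5525,-.1385,.006,.4537]
ly,lz=map(float,sys.argv[1:3]);lx=float(sys.argv[3]) if len(sys.argv)>3 else 0
s=observe();R=Ro.from_euler('xyz',s['tool_rot']).as_matrix()
t=W(p,[[lx/1e3,ly/1e3,0]])[0];t[2]=lz
d=1e3*(t-s['tool_pos']);mx=np.array([np.cos(p[3]),np.sin(p[3])])
c=np.array(s['tool_pos'])-np.array(p[:3]);loc=Ro.from_euler('z',p[3]).as_matrix().T@c*1e3
print('local now',loc.round(1),'z',s['tool_pos'][2].round(4),'tool delta',(R.T@d).round(1),'roll err',round(-(np.arctan2(mx[1],mx[0])-np.arctan2(R[1,1],R[0,1])),3),'F',s['contact_force'].round(1))
E
python3 goal.py 85 .32
```

```text
local now [-774.1 -256.9  428. ] z 0.434 tool delta [ 744.8 -394.6  136.8] roll err -1.641 F [-0.4  0.6 -0.3]
```

```bash
python3 -m inch '[[[53,-28,0,0],[53,-28,0,0],[53,-28,0,0],[53,-28,0,0],[53,-28,0,0],[53,-28,0,0],[53,-28,0,0],[53,-28,0,0],[53,-28,0,0],[53,-28,0,0]]]' >/dev/null; python3 st.py; python3 goal.py 85 .32
```

```text
t 12.075 q [-0.868  0.093  1.242  0.029  1.804  0.325] p [ 0.3415 -0.2715  0.4524] rot [-3.136 -0.027  0.384] F [ 0.8 -0.1 -0.1] op 0.0004
pitch(rad outwards from down) 0.003 zdir [ 0.023  0.016 -1.   ] ydir [ 0.374 -0.927 -0.006] r 0.436 az -0.672
local now [-248.   -27.1  446.4] z 0.4524 tool delta [ 235.8 -128.4  139.7] roll err -1.641 F [ 0.8 -0.1 -0.1]
```

```bash
python3 -m inch '[[[52,-28,15,0],[52,-28,15,0],[52,-28,15,0],[52,-28,15,0],[28,-16,15,0]]]' >/dev/null; python3 -m inch '[[[0,0,8,-0.18],[0,0,8,-0.18],[0,0,8,-0.18],[0,0,8,-0.18],[0,0,8,-0.18],[0,0,8,-0.18],[0,0,0,-0.18],[0,0,0,-0.18],[0,0,0,-0.18],[0,0,0,-0.02]]]' >/dev/null; python3 st.py; python3 goal.py 80 .205
```

```text
t 13.95 q [-0.286  0.256  1.346  0.021  1.523 -0.739] p [ 0.5141 -0.0643  0.3364] rot [ 3.115 -0.004  2.024] F [-0.3 -0.1 -0.3] op 0.0002
pitch(rad outwards from down) 0.017 zdir [ 0.022  0.016 -1.   ] ydir [0.899 0.437 0.027] r 0.518 az -0.125
local now [ -2.   83.5 330.4] z 0.3364 tool delta [ -4.   -1.5 131.4] roll err -0.001 F [-0.3 -0.1 -0.3]
```

```bash
python3 -m inch '[[[0,-1,35,0],[0,0,35,0],[0,0,35,0],[0,0,26,0],[-12,0,0,0],[-12,0,0,0],[-12,0,0,0]]]' ; python3 goal.py 21 .2; python3 -m inch '[[[-12,0,2,0],[-12,0,3,0],[-10,0,6,0],[-9,0,8,0],[-7,0,9,0],[-6,0,10,0]]]'; python3 goal.py -10 .145
```

```text
time: 14.82
tool_pos: [0.5332, -0.0968, 0.207]
tool_rot: [3.112, -0.002, 2.022]
contact_force: [-0.5, 0.6, 0.5]
opening: 0.0005
local now [  0.9  45.9 201. ] z 0.207 tool delta [-25.   -1.1   6.9] roll err -0.002 F [-0.5  0.6  0.5]
time: 15.58
tool_pos: [0.5577, -0.1457, 0.1668]
tool_rot: [3.114, -0.004, 2.023]
contact_force: [0.2, 0.2, -0.3]
opening: 0.0007
local now [  1.5  -8.7 160.8] z 0.1668 tool delta [-1.3 -2.1 21.7] roll err -0.001 F [ 0.2  0.2 -0.3]
```

```bash
python3 -m inch '[[[0,-1,9,0],[0,-1,8,0],[0,0,7,0],[0,0,4,0],[0,0,0,0]]]'; python3 -m inch '[[[0,0,2,0],[0,0,0,0]]]'; python3 goal.py 0 .135
```

```text
time: 16.2
tool_pos: [0.5563, -0.1457, 0.1393]
tool_rot: [3.114, -0.004, 2.024]
contact_force: [0.1, 0.2, 0.1]
opening: 0.0003
time: 16.45
tool_pos: [0.5565, -0.1458, 0.1377]
tool_rot: [3.114, -0.003, 2.023]
contact_force: [-0.5, -0.2, -0.3]
opening: 0.0004
local now [  0.4  -8.3 131.7] z 0.1377 tool delta [ 8.3 -0.5  2.7] roll err -0.001 F [-0.5 -0.2 -0.3]
```

```bash
python3 -m inch '[[[0,0,2,0],[0,0,0,0]]]'; python3 -m inch '[[[0,0,1.5,0],[0,0,0,0]]]';python3 st.py
```

```text
time: 16.7
tool_pos: [0.5565, -0.1458, 0.1355]
tool_rot: [3.114, -0.003, 2.023]
contact_force: [0.4, 0.1, -0.6]
opening: 0.0009
time: 16.95
tool_pos: [0.5569, -0.1457, 0.1351]
tool_rot: [3.113, -0.003, 2.023]
contact_force: [-3.0, 1.2, 5.6]
opening: 0.0004
t 16.95 q [-0.402  0.507  1.53   0.026  1.087 -0.867] p [ 0.5569 -0.1457  0.1351] rot [ 3.113e+00 -3.000e-03  2.023e+00] F [-3.   1.2  5.6] op 0.0004
pitch(rad outwards from down) 0.017 zdir [ 0.025  0.015 -1.   ] ydir [0.899 0.437 0.029] r 0.576 az -0.256
```

```bash
python3 -m inch '[[[0,0,1,0],[0,0,0,0],[0,0,0,0]]]'; python3 -m inch '[[[0,0,-30,0],[8,0,-50,0],[0,0,-50,0],[0,0,-30,0],[0,0,0,0]]]' -1 20
python3 - <<'E'
from cell import *
from h import *
S=read_camera("scene")
cv2.imwrite("pics/s4.png",cv2.resize(S["img"][100:220,230:350],None,fx=5,fy=5,interpolation=cv2.INTER_CUBIC))
E
python3 goal.py 0 .15
```

```text
time: 17.32
tool_pos: [0.5573, -0.1456, 0.1349]
tool_rot: [3.112, -0.002, 2.024]
contact_force: [-1.7, 2.4, 11.8]
opening: 0.0005
time: 17.95
tool_pos: [0.5502, -0.1413, 0.2957]
tool_rot: [3.11, 0.001, 2.023]
contact_force: [0.0, 1.4, -0.4]
opening: 0.0461
local now [ -3.8  -1.  287.5] z 0.2935 tool delta [  0.7  -0.3 143.6] roll err -0.001 F [ 0.2 -0.4 -0.8]
```

View pics/s4.png

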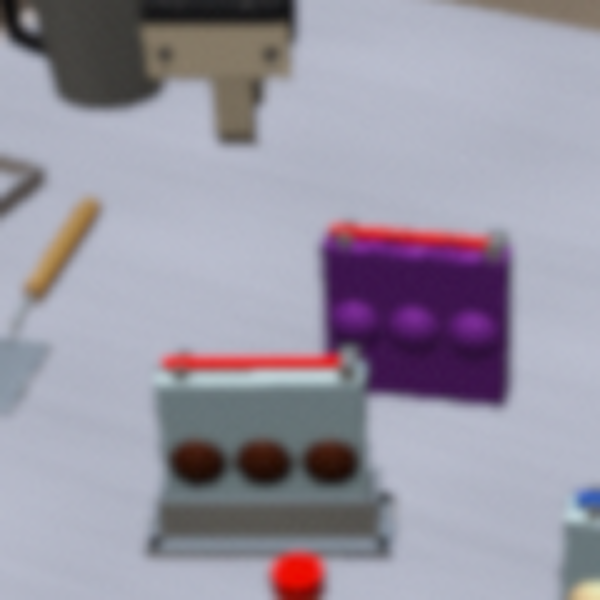

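The picture shows the red bar lying level in its catch, crop (185–340, 362). Next I'll grasp the mould.

```bash
python3 goal.py 0 .089; python3 -m inch '[[[0,0,50,0],[0,0,50,0],[0,0,40,0],[0,0,30,0],[0,0,15,0],[0,0,0,0]]]'; python3 goal.py 0 .089
```

```text
local now [ -3.8  -1.  287.5] z 0.2935 tool delta [  0.5  -2.  204.5] roll err -0.001 F [ 0.2 -0.4 -0.8]
time: 18.75
tool_pos: [0.5528, -0.1378, 0.1067]
tool_rot: [3.116, -0.006, 2.023]
contact_force: [0.3, -0.0, 0.5]
opening: 0.0914
local now [  0.6   0.5 100.7] z 0.1067 tool delta [-0.6 -1.1 17.7] roll err -0.001 F [ 0.3 -0.   0.5]
```

```bash
python3 -m inch '[[[-1,-1,12,0],[0,0,6,0],[0,0,0,0]]]'; python3 -m inch '[[[0,0,0,0],[0,0,0,0],[0,0,0,0],[0,0,0,0],[0,0,0,0],[0,0,0,0]]]' 1 40; python3 goal.py 0 .089
```

```text
time: 19.12
tool_pos: [0.5534, -0.1392, 0.0899]
tool_rot: [3.114, -0.004, 2.023]
contact_force: [-0.1, 1.0, -0.2]
opening: 0.0914
time: 19.88
tool_pos: [0.5536, -0.1392, 0.0901]
tool_rot: [3.114, -0.003, 2.023]
contact_force: [-0.6, 0.3, 0.2]
opening: 0.0363
local now [ 0.6 -1.1 84.1] z 0.0901 tool delta [ 1.1 -0.7  1.1] roll err -0.001 F [-0.6  0.3  0.2]
```

```bash
python3 -m inch '[[[0,0,0,0],[0,0,0,0],[0,0,0,0],[0,0,0,0]]]' 1 60; python3 goal.py 0 .089
```

```text
time: 20.38
tool_pos: [0.5517, -0.14, 0.0896]
tool_rot: [3.118, -0.005, 2.024]
contact_force: [-6.2, -3.9, 1.5]
opening: 0.0247
local now [-1.4 -1.  83.6] z 0.0896 tool delta [1.  1.4 0.7] roll err -0.001 F [-6.2 -3.9  1.5]
```

```bash
python3 tm.py '[0,0,100]'; python3 -m inch '[[[0,-1,0,0],[0,0.2,-8,0],[0,0.3,-12,0],[0,0.4,-15,0],[0,0.5,-20,0]]]';python3 -m inch '[[[0,0,-25,0],[0,0,-40,0],[0,0,-50,0],[0,0,-55,0],[0,0,0,0]]]'; python3 st.py
```

```text
[0,0,100] -> [   0.5    2.3 -100. ]
time: 21.0
tool_pos: [0.5532, -0.1395, 0.1459]
tool_rot: [3.113, -0.004, 2.023]
contact_force: [0.3, 0.2, -3.6]
opening: 0.0238
time: 21.62
tool_pos: [0.551, -0.1427, 0.321]
tool_rot: [3.105, 0.005, 2.024]
contact_force: [-0.0, 0.8, -3.8]
opening: 0.0239
t 21.625 q [-0.402  0.355  1.248  0.024  1.511 -0.856] p [ 0.551  -0.1427  0.321 ] rot [3.105 0.005 2.024] F [-0.   0.8 -3.8] op 0.0239
pitch(rad outwards from down) 0.028 zdir [ 0.035  0.011 -0.999] ydir [0.898 0.438 0.037] r 0.569 az -0.253
```

```bash
cat > e.py <<'E'
from c import *
from cell import *
q=observe()['qpos']
q=go(q,[[0,0,-9,.172]]*5,5);q=push(q,50,0,2);q=push(q,30,0,2);q=push(q,15,0,4);q=push(q,62,28,33)
p,R=fk.fk(q,K);print(R.round(2))
E
python3 e.py
```

```text
4 [-0.4   0.34  1.15  0.02  1.62  0.  ] [ 0.549 -0.143  0.366] pitch 0.028 [ 0.04  0.01 -1.  ] y [ 0.92 -0.4   0.03]
[0, 50, 1, 0] [-0.4   0.45  0.98  0.02  1.68  0.01] [ 0.595 -0.163  0.366] pitch 0.028 [ 0.035  0.011 -0.999]
[0, 50, 1, 0] [-0.4   0.57  0.79  0.02  1.75  0.01] [ 0.641 -0.183  0.367] pitch 0.028 [ 0.035  0.011 -0.999]
[0, 30, 1, 0] [-0.4   0.64  0.65  0.03  1.81  0.01] [ 0.669 -0.195  0.367] pitch 0.028 [ 0.035  0.011 -0.999]
[0, 30, 1, 0] [-0.4   0.74  0.49  0.03  1.89  0.01] [ 0.696 -0.207  0.366] pitch 0.028 [ 0.035  0.011 -0.999]
[0, 15, 0, 0] [-0.4   0.79  0.38  0.03  1.94  0.01] [ 0.71  -0.212  0.367] pitch 0.028 [ 0.035  0.011 -0.999]
[0, 15, 0, 0] [-0.4   0.86  0.24  0.03  2.02  0.01] [ 0.724 -0.218  0.367] pitch 0.028 [ 0.035  0.011 -0.999]
[0, 15, 0, 0] [-0.4   0.95  0.04  0.03  2.12  0.02] [ 0.737 -0.224  0.367] pitch 0.029 [ 0.036  0.011 -0.999]
[0, 15, 0, 0] [-0.41  0.96  0.04  0.03  2.1   0.02] [ 0.742 -0.227  0.362] pitch 0.037 [ 0.044  0.009 -0.999]
[1, 56, -27, 0] [-0.41  0.96  0.04  0.03  2.07  0.01] [ 0.751 -0.235  0.365] pitch 0.077 [ 0.082 -0.003
[... 2948 characters left out ...]
4  0.23  0.9  -0.16] [ 0.981 -0.481  0.489] pitch 1.155 [ 0.857 -0.343 -0.385]
[-8, 48, 38, 0] [-0.58  1.05  0.04  0.25  0.86 -0.17] [ 0.984 -0.488  0.495] pitch 1.188 [ 0.867 -0.352 -0.354]
[-8, 47, 40, 0] [-0.59  1.06  0.04  0.26  0.82 -0.18] [ 0.986 -0.495  0.501] pitch 1.22 [ 0.875 -0.36  -0.322]
[-8, 45, 41, 0] [-0.59  1.06  0.04  0.27  0.79 -0.19] [ 0.989 -0.502  0.507] pitch 1.251 [ 0.883 -0.368 -0.292]
[-8, 44, 43, 0] [-0.6   1.07  0.04  0.28  0.75 -0.2 ] [ 0.99  -0.508  0.513] pitch 1.281 [ 0.889 -0.376 -0.262]
[-8, 43, 44, 0] [-0.6   1.07  0.04  0.29  0.72 -0.21] [ 0.991 -0.514  0.52 ] pitch 1.31 [ 0.894 -0.383 -0.232]
[[ 0.4   0.19  0.89]
 [ 0.91 -0.14 -0.38]
 [ 0.05  0.97 -0.23]]
```

```bash
python3 -m inch '[[[0,0,-9,0.172],[0,0,-9,0.172],[0,0,-9,0.172],[0,0,-9,0.172],[0,0,-9,0.172],[0,50,1,0],[0,50,1,0],[0,30,1,0],[0,30,1,0]]]'>/dev/null; python3 -m inch '[[[0,15,0,0],[0,13,0,0],[0,9,0,0],[0,6,0,0],[0,6,0,0],[0,15,0,0]]]';python3 st.py
sed -i 's/^q=go.*/q=push(q,62,28,33)/' e.py; python3 e.py|cut -c1-130
```

```text
time: 23.5
tool_pos: [0.7434, -0.2282, 0.3501]
tool_rot: [3.119, -0.025, 1.164]
contact_force: [1.1, 0.3, -4.5]
opening: 0.0237
t 23.5 q [-0.406  0.975  0.039  0.029  2.105  0.015] p [ 0.7434 -0.2282  0.3501] rot [ 3.119 -0.025  1.164] F [ 1.1  0.3 -4.5] op 0.0237
pitch(rad outwards from down) 0.023 zdir [ 0.03   0.014 -0.999] ydir [ 0.918 -0.396  0.022] r 0.778 az -0.298
[1, 55, -28, 0] [-0.41  0.97  0.04  0.03  2.07  0.01] [ 0.752 -0.236  0.354] pitch 0.062 [ 0.068  0.002 -0.998]
[0, 56, -26, 0] [-0.42  0.97  0.04  0.04  2.03  0.01] [ 0.761 -0.245  0.358] pitch 0.102 [ 0.107 -0.01  -0.994]
[0, 57, -23, 0] [-0.43  0.96  0.04  0.04  2.    0.  ] [ 0.77  -0.254  0.361] pitch 0.142 [ 0.145 -0.023 -0.989]
[0, 58, -21, 0] [-0.43  0.96  0.04  0.05  1.96 -0.  ] [ 0.78  -0.262  0.365] pitch 0.182 [ 0.183 -0.035 -0.983]
[0, 59, -19, 0] [-0.44  0.96  0.04  0.05  1.92 -0.01] [ 0.79  -0.271  0.369] pitch 0.223 [ 0.221 -0.049 -0.974]
[-1, 60, -16, 0] [-0.45  0.96  0.04  0.06  1.88 -0.01] [ 0.8   -0.28   0.373] pitch 0.265 [ 0.259 -0.062 -0.964]
[-1, 60, -14, 0] [-0.45  0.96  0.04  0.06  1.84 -0.0
[... 2328 characters left out ...]
04  0.23  0.91 -0.16] [ 0.979 -0.48   0.487] pitch 1.143 [ 0.852 -0.341 -0.397]
[-8, 49, 38, 0] [-0.58  1.05  0.04  0.24  0.87 -0.17] [ 0.982 -0.488  0.493] pitch 1.176 [ 0.863 -0.35  -0.364]
[-8, 47, 39, 0] [-0.59  1.06  0.04  0.25  0.84 -0.18] [ 0.985 -0.495  0.499] pitch 1.209 [ 0.872 -0.359 -0.333]
[-8, 46, 41, 0] [-0.59  1.06  0.04  0.26  0.8  -0.19] [ 0.987 -0.501  0.505] pitch 1.24 [ 0.88  -0.367 -0.302]
[-8, 45, 42, 0] [-0.6   1.06  0.04  0.28  0.77 -0.2 ] [ 0.989 -0.508  0.511] pitch 1.271 [ 0.886 -0.374 -0.272]
[-8, 43, 44, 0] [-0.6   1.07  0.04  0.29  0.73 -0.21] [ 0.99  -0.514  0.517] pitch 1.3 [ 0.892 -0.382 -0.242]
[[ 0.41  0.2   0.89]
 [ 0.91 -0.15 -0.38]
 [ 0.05  0.97 -0.24]]
```

```bash
python3 -m inch '[[[1,55,-28,0],[0,56,-26,0],[0,57,-23,0],[0,58,-21,0],[0,59,-19,0],[-1,60,-16,0],[-1,60,-14,0],[-1,61,-11,0],[-2,61,-9,0],[-2,61,-6,0]]]'>/dev/null; python3 st.py;  python3 -m inch '[[[-2,61,-4,0],[-3,62,-1,0],[-3,62,2,0],[-3,62,4,0],[-4,61,7,0],[-4,61,9,0],[-5,60,12,0],[-5,60,14,0],[-5,59,17,0],[-6,58,19,0]]]'>/dev/null; python3 st.py
```

```text
t 24.75 q [-0.475  0.966  0.038  0.08   1.719 -0.033] p [ 0.8382 -0.317   0.3862] rot [ 2.719 -0.054  1.169] F [ 0.2 -0.1 -3.4] op 0.0238
pitch(rad outwards from down) 0.419 zdir [ 0.397 -0.115 -0.911] ydir [ 0.831 -0.377  0.41 ] r 0.896 az -0.362
t 26.0 q [-0.537  1.011  0.038  0.149  1.278 -0.094] p [ 0.931  -0.4121  0.4253] rot [ 2.316 -0.061  1.173] F [-0.7  1.  -4.2] op 0.0239
pitch(rad outwards from down) 0.815 zdir [ 0.694 -0.247 -0.677] ydir [ 0.608 -0.304  0.734] r 1.018 az -0.417
```

```bash
python3 -m inch '[[[-6,58,22,0],[-6,57,24,0],[-6,56,26,0],[-7,55,28,0],[-7,53,30,0],[-7,52,32,0],[-7,51,34,0],[-8,50,36,0],[-8,48,38,0],[-8,47,39,0]]]'>/dev/null; python3 st.py;  python3 -m inch '[[[-8,46,41,0],[-8,45,42,0],[-8,43,44,0],[-8,42,45,0],[-8,41,46,0],[-8,40,47,0],[0,0,0,0],[0,0,0,0],[0,0,0,0],[0,0,0,0]]]'>/dev/null; python3 st.py
python3 - <<'E'
from cell import *
import cv2
cv2.imwrite("pics/s5.png",read_camera("scene")["img"])
E
```

```text
t 27.25 q [-0.587  1.075  0.038  0.243  0.863 -0.177] p [ 0.9864 -0.4951  0.4708] rot [ 1.955 -0.054  1.16 ] F [-0.1  0.2 -4.6] op 0.0239
pitch(rad outwards from down) 1.166 zdir [ 0.858 -0.352 -0.374] ydir [ 0.324 -0.195  0.926] r 1.104 az -0.465
t 28.5 q [-0.61   1.101  0.037  0.31   0.666 -0.237] p [ 0.9969 -0.5305  0.5037] rot [ 1.777 -0.049  1.145] F [-0.4  0.8 -4. ] op 0.0238
pitch(rad outwards from down) 1.337 zdir [ 0.895 -0.396 -0.205] ydir [ 0.167 -0.128  0.978] r 1.129 az -0.489
```

View pics/s5.png

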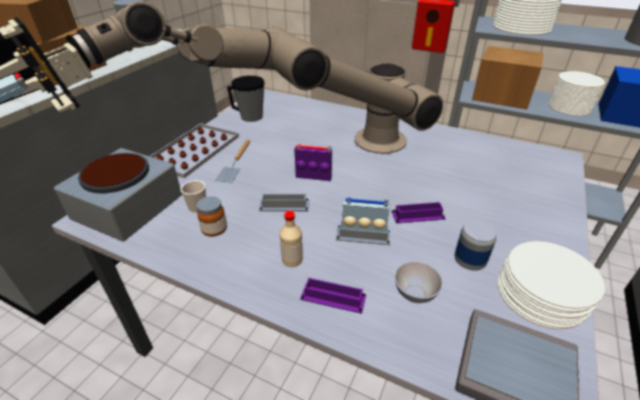

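Run:
```python
import cv2
a=cv2.imread("pics/s5.png");cv2.imwrite("pics/s6.png",cv2.resize(a[0:120,0:160],None,fx=5,fy=5,interpolation=cv2.INTER_CUBIC))
```

```text
(no output)
```

View pics/s6.png

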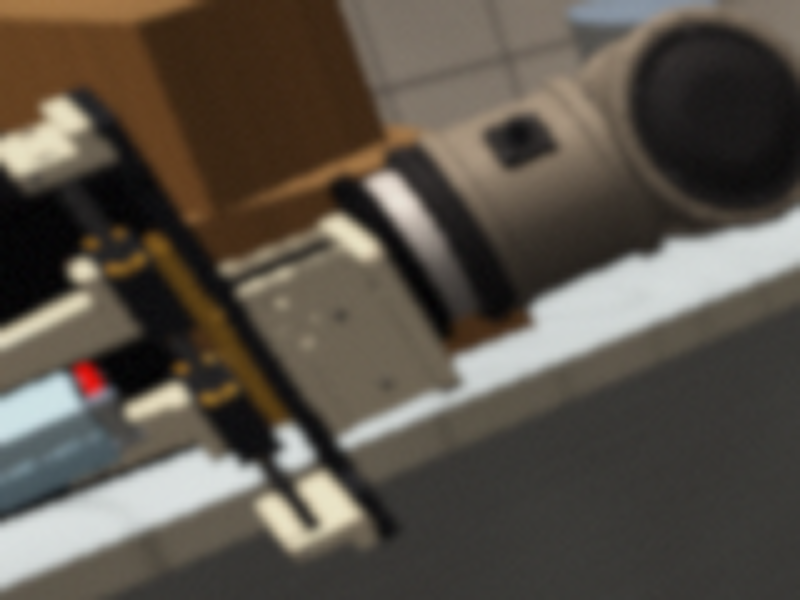

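```bash
python3 -m inch '[[[0,0,0,0],[0,0,0,0],[0,0,0,0],[0,0,0,0]]]'; python3 -c "
from cell import *
s=observe();print(abs(s['qvel']).max(),s['time']);print(hand_in())"
```

```text
time: 29.05
tool_pos: [0.9969, -0.5307, 0.5036]
tool_rot: [1.777, -0.049, 1.144]
contact_force: [0.5, -0.2, -3.8]
opening: 0.0239
0.0018055166149417 29.05
the job is handed in; nothing more can be done
None
```

The job is handed in at 29.05 s. The red clamp bar is shut, and the brown-ball mould is out of its stand and held on its side in the gripper. `hand_in()` gives no verdict, so what follows rests on my own checks.

**What I did**
- **Bar:** I pressed it down to its stop, with contact at 0.135 m and a peak of about 12 N. A crop then showed it lying level in its catch.
- **Lift:** I gripped the mould at its top with 60 N (opening 23.9 mm) and drew it straight up out of the stand.
- **Turning:** The rows cannot tilt the tool, so I pushed the straightened arm outward against its reach limit, which tips it a little per row. My first trials of this in free space tilted the wrong way and cost about 9 s to find and undo.

**Last checks**
- **Tilt:** The tool points about 12° below level and the mould's width lies about 3° from level; the limit is 27°.
- **Height:** The tool tip is at 0.50 m. I put the mould's centre and underside at about 0.49–0.50 m.
- **Hold:** The wrist carries a steady load of about 3.8 N, and joint speeds are below 0.002 rad/s.
- **Other things:** In the last picture the other mould and the loose things look to be where they were. I did not measure them.

**Not confirmed**
- **Bar while lying:** It is mostly outside the last view; only its hinge end shows, next to the mould's top edge. I last saw the whole bar shut before the lift.
- **First pose fit:** It was about 4 mm off in x. I corrected it from the top view before touching the mould.

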